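Make up two calligraphy lesson kits

ROBOT

A 6-joint arm with a two-finger parallel gripper is mounted at the origin on the work surface. World frame = base frame: x ahead of the robot, y to its left, z up, the work surface at z = 0. Lengths are in m, angles in rad, forces in N, time in s.
With the tool pointing down it reaches from about 0.375 to 0.9 m from the base axis. Payload 3.1 kg.
Tool frame: the origin (TCP) lies between the finger pads; the fingertips stand 25 mm ahead of it and the grasp point (between the pads) lies 6 mm ahead of it; y points along the fingers, x is the direction in which the jaws open and shut, and the axes are right-handed (so a half turn about y gives the same grasp; the last joint's range is limited). The gripper opens to 87 mm and grips with 3 to 60 N. Pads are 19 mm wide; open, the fingers measure 117 mm over their backs; the gripper's body (75 mm by 190 mm) begins 51 mm behind the grasp point.
Start: joints at [-1.448, 0.527, 1.433, -0, 1.181, -0.178], TCP at [0.185, -0.597, 0.213] pointing down, gripper open.
Joint ranges: [-3.08, 3.08], [-0.75, 2.2], [0.22, 2.44], [-1.43, 4.57], [0, 2.65], [-2.85, 2.85]. Speed limits (rad/s): [2.79, 2.79, 3.14, 3.14, 3.14, 3.14].

INTERFACE

Orientations are given as a unit quaternion [x, y, z, w].
In Python, from rig import robot gives the robot as it stands.
- The arm moves only by the tool carry_out, never from a script. Its argument "moves" is a list of rows, each a list of 7 numbers: the opening, from 0 (shut) to 1 (fully open), then the shift along the tool's x, y, z in cm, then the turn, a rotation vector about the tool's x, y, z in rad. In form: [[grip, x, y, z, rx, ry, rz], ...]. A call has 1 to 20 rows; each row is the pose to reach, as a shift and turn from the pose commanded when the call began, along the tool's axes at that moment; what a row does not reach only later rows make up. A row lasts 1/10 s, in which the tool goes at most 50 mm and 8.59 degrees, less where a joint would pass 70% of its speed; a pose out of reach is approached as far as the arm can. A call with a gripper value outside its range is refused whole. The fingers move at their own pace and stop on an object; "force" is the grip in N (left out, the last holds). Time passes only in rows, so rows that repeat a pose let the fingers close. It gives the time, the measured TCP pose, the force and the opening at its end, in the units of the state.
- robot.get_obs(): the state, without advancing time (a new reading comes with each control period).
- robot.camera(name): name is "scene" or "top"; returns the picture (384x512x3 uint8, red, green, blue); there is no depth.
- robot.camera_params(name): a dict with "fx", "fy", "cx", "cy" (pixels), "extrinsics" (4x4, takes a point from camera to world coordinates). Camera axes: x right, y down, z forward; pixel columns grow to the right and rows downward; lengths in m; the calibration is good to about 2 mm. A picture is of the moment at which its call begins. camera_params takes no time and is no camera call.
- robot.hand_in(): hands the job in, once; it reports no verdict.
The state is a dict: "time": time; "q": joint angles; "joint_velocities": joint speeds; "joint_torque": joint torques, N m; "position": TCP position; "tool_rot": TCP orientation; "ft_force": force on the tool from outside, world axes, zero at the start; "moment": the same for the moment, N m; "grip_width": finger opening in m.
Only numpy, scipy, OpenCV 4.12 (cv2) and the standard library are available. Lean on these libraries where they do the work, as an engineer would, in place of code of your own. Each camera call takes 0.05 s, during which the arm holds its last target.

TASK

Make up the two lesson kits from the stock on the table: the blue tray gets the black ink and the dark pen; the yellow tray gets the red ink, the pale bamboo pen and the brass weight. In each tray the ink stands upright in the well with the round mark, the pen lies flat in the long groove, and the weight lies flat in the well with the oblong mark. Leave the green ink and the red pen where they are, and do not tip any ink over.

Things in the scene. Friction and masses are not known exactly. Their poses are not given: they have to be found in the camera images.
- tray_blue: Blue kit tray, fixed, 120 (x) x 180 (y) mm; origin: centre of its underside; x points away from the robot within 0.3 rad. Floor 4 thick; ribs 4 wide and 4 above the floor (8 above the table) bound: a pen groove 40 (x) x 172 (y) centred at (-36, 0), on the robot's side; a 68 square well at (22, 52) with a white ROUND mark, for ink; a 68 square well at (22, -52) with a white OBLONG mark, for a weight.
- tray_yellow: Yellow kit tray, fixed, 120 (x) x 180 (y) mm; origin: centre of its underside; x points away from the robot within 0.3 rad. Floor 4 thick; ribs 4 wide and 4 above the floor (8 above the table) bound: a pen groove 40 (x) x 172 (y) centred at (-36, 0), on the robot's side; a 68 square well at (22, 52) with a white ROUND mark, for ink; a 68 square well at (22, -52) with a white OBLONG mark, for a weight.
- ink_black: Black ink: closed round jar, body diameter 48 mm and 34 mm high, above it a cap of diameter 45, 50 mm high in all, a blank paper band round it; about 0.12 kg. Stands upright on the table at the start. Origin: centre of its underside, z up.
- ink_red: Red ink: closed round jar, body diameter 48 mm and 34 mm high, above it a cap of diameter 45, 50 mm high in all, a blank paper band round it; about 0.12 kg. Stands upright on the table at the start. Origin: centre of its underside, z up.
- ink_green: Green ink: closed round jar, body diameter 48 mm and 34 mm high, above it a cap of diameter 45, 50 mm high in all, a blank paper band round it; about 0.12 kg. Stands upright on the table at the start. Origin: centre of its underside, z up. Not needed; stays where it is.
- pen_dark: Dark brown, nearly black reed pen, 16 x 16 mm square section, 150 mm long, the last 24 of it a tapering nib; 25 g. Lies flat on the table, roughly along the robot's y. Origin: on the pen's axis at mid-length (8 mm above what it lies on); its x axis runs along the pen to the nib.
- pen_pale: Pale bamboo-coloured (light tan, brown nib) reed pen, 16 x 16 mm square section, 150 mm long, the last 24 of it a tapering nib; 25 g. Lies flat on the table, roughly along the robot's y. Origin: on the pen's axis at mid-length (8 mm above what it lies on); its x axis runs along the pen to the nib.
- pen_red: Red lacquered reed pen, 16 x 16 mm square section, 150 mm long, the last 24 of it a tapering nib; 25 g. Lies flat on the table, roughly along the robot's y. Origin: on the pen's axis at mid-length (8 mm above what it lies on); its x axis runs along the pen to the nib. Not needed; stays where it is.
- weight: Brass paperweight: plain block 50 (x) x 30 (y) x 24 mm high, about 0.3 kg, lying flat on the table. Origin: centre of its underside, z up.
Mind the look-alikes: they are no part of the job. Of the things that look like the ink_black, take the one that is farthest from the robot's base at the start.

How it is judged:
At the end, for the whole second after the job is handed in: As the goal says, all at rest and flat on the tray floor: inks within 12.5 mm of their well centre along each side and upright; pens within 14.5 mm of the groove line, 16 mm along it, 0.25 rad; weight within 21 mm of its well centre each way; green ink and red pen moved under 25 mm (x of ink_black in the frame of tray_blue between 0.0095 and 0.0345 m and y of ink_black in the frame of tray_blue between 0.0395 and 0.0645 m and z of ink_black in the frame of tray_blue between 0.001 and 0.007 m and angle between each of ink_black, ink_red, weight's own z axis and vertical below 0.06 rad and x of pen_dark in the frame of tray_blue between -0.0505 and -0.0215 m and y of pen_dark in the frame of tray_blue between -0.016 and 0.016 m and z of pen_dark in the frame of tray_blue between 0.0095 and 0.0145 m and angle between the x axis of pen_dark and the y axis of tray_blue, either way round below 0.25 rad and x of ink_red in the frame of tray_yellow between 0.0095 and 0.0345 m and y of ink_red in the frame of tray_yellow between 0.0395 and 0.0645 m and z of ink_red in the frame of tray_yellow between 0.001 and 0.007 m and x of pen_pale in the frame of tray_yellow between -0.0505 and -0.0215 m and y of pen_pale in the frame of tray_yellow between -0.016 and 0.016 m and z of pen_pale in the frame of tray_yellow between 0.0095 and 0.0145 m and angle between the x axis of pen_pale and the y axis of tray_yellow, either way round below 0.25 rad and x of weight in the frame of tray_yellow between 0.001 and 0.043 m and y of weight in the frame of tray_yellow between -0.073 and -0.031 m and z of weight in the frame of tray_yellow between 0.001 and 0.007 m and linear speed of each of ink_black, pen_dark, ink_red, pen_pale, weight below 0.02 m/s and angular speed of each of ink_black, pen_dark, ink_red, pen_pale, weight below 0.2 rad/s and distance of each of ink_green, pen_red from where it was at the start of the episode below 0.025 m); the robot touches nothing.
It fails at once if an ink jar is tipped over (more than 0.7 rad) (angle between any of ink_red, ink_black, ink_green's own z axis and vertical above 0.7 rad).
It also fails if it takes over 128 s, if anything falls off the work surface, if the arm or the gripper's body presses on something with over 40 N, if the wrist force passes 120 N, or if a joint passes its speed limit or range.

## Working session

There is one attempt and no reset: what is moved stays moved. The work goes in short steps, Python scripts to look and compute and a tool call to move; the robot and the scene stay as the last step left them, time stands still between calls to the robot, and variables do not carry over. Pictures are saved under pics/ and viewed, and the job is handed in when it is done.

Besides the shell and the picture viewer there is one more tool, called after ">>>" in YAML: its name, and indented under it one key for each argument. carry_out: Moves the arm, as the interface text tells. Its arguments: {"type":"object","properties":{"moves":{"type":"array"},"force":{"type":"number"}},"required":["moves"]}

```bash
mkdir -p pics; ls
python3 - <<'E'
from rig import robot
import cv2
o=robot.get_obs()
print({k:o[k] for k in ['time','position','tool_rot','grip_width']})
for n in ['scene','top']:
    im=robot.camera(n); cv2.imwrite(f'pics/{n}0.png',im[:,:,::-1]); print(robot.camera_params(n))
E
```

```text
pics
{'time': 0.0, 'position': array([ 0.18509522, -0.59618611,  0.21157412]), 'tool_rot': array([-0.5687094 ,  0.41997888, -0.41892923,  0.56981196]), 'grip_width': 0.08717418334006055}
{'fx': 380.80820228740595, 'fy': 380.80820228740595, 'cx': 258.43360820724257, 'cy': 185.75867733452822, 'extrinsics': array([[-0.84118789,  0.45219893, -0.29651148,  0.82100735],
       [ 0.5407001 ,  0.69648929, -0.47174789,  0.43623922],
       [-0.00680682, -0.5571524 , -0.83038237,  0.82472293],
       [ 0.        ,  0.        ,  0.        ,  1.        ]])}
{'fx': 377.3766291984259, 'fy': 377.3766291984259, 'cx': 252.1787701623263, 'cy': 189.81961796067222, 'extrinsics': array([[-0.02012942, -0.99266297,  0.11922682,  0.4186203 ],
       [-0.99965006,  0.02202995,  0.0146439 , -0.04622954],
       [-0.01716302, -0.11889033, -0.99275904,  1.03887411],
       [ 0.        ,  0.        ,  0.        ,  1.        ]])}
```

View pics/top0.png

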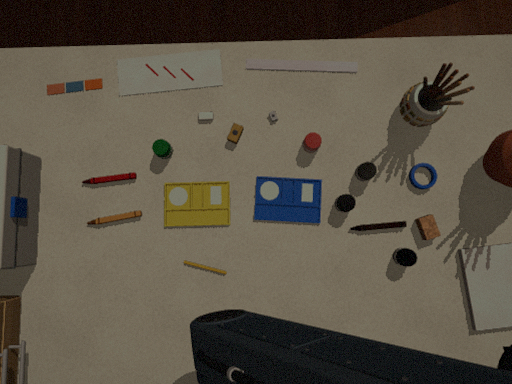

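View pics/scene0.png

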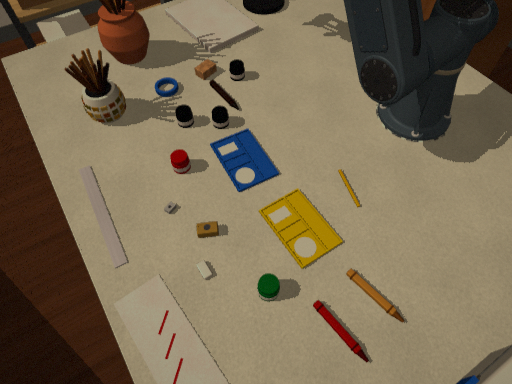

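Run:
```python
from scipy.spatial.transform import Rotation as R
from rig import robot
print(R.from_quat(robot.get_obs()['tool_rot']).as_matrix().round(3))
```

```text
[[ 0.296 -0.     0.955]
 [-0.955  0.002  0.296]
 [-0.002 -1.     0.   ]]
```

Run:
```python
import cv2,numpy as np
a=cv2.imread('pics/top0.png')
def crop(im,x0,y0,x1,y1,s,n):
    c=cv2.resize(im[y0:y1,x0:x1],None,fx=s,fy=s,interpolation=cv2.INTER_CUBIC)
    c=np.clip((c/255.)**0.6*255*1.1,0,255).astype('uint8'); cv2.imwrite(n,c)
crop(a,70,95,270,245,4,'pics/c1.png'); crop(a,240,120,440,270,4,'pics/c2.png')
b=cv2.imread('pics/scene0.png')
crop(b,150,45,350,195,4,'pics/c3.png'); crop(b,180,165,420,345,3,'pics/c4.png')
```

```text
(no output)
```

View pics/c1.png

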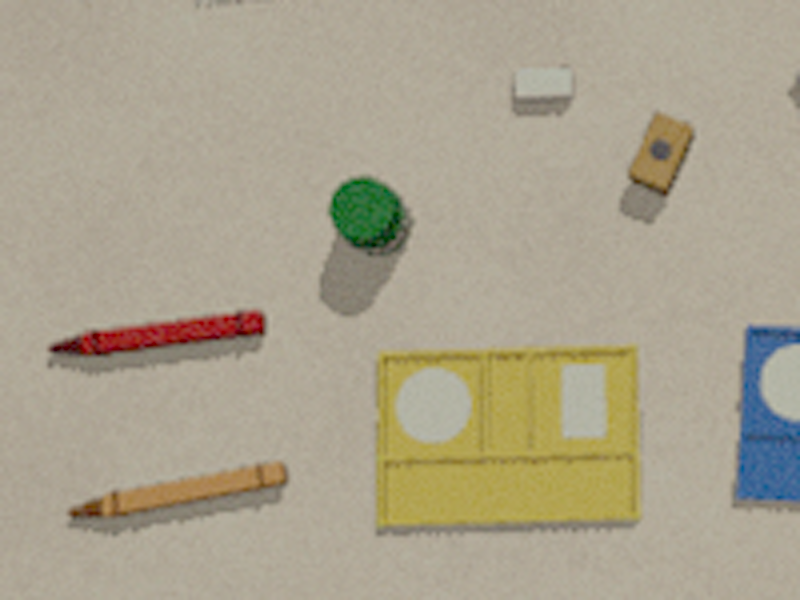

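View pics/c2.png

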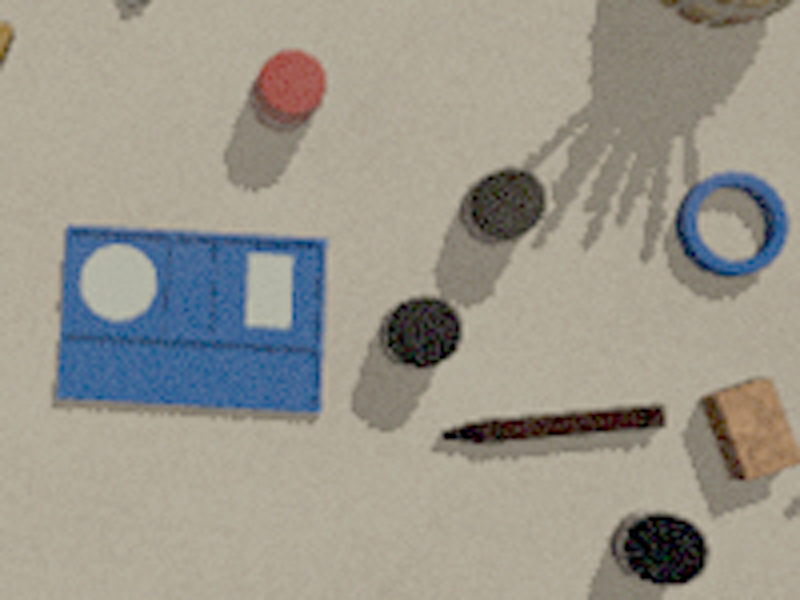

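View pics/c3.png

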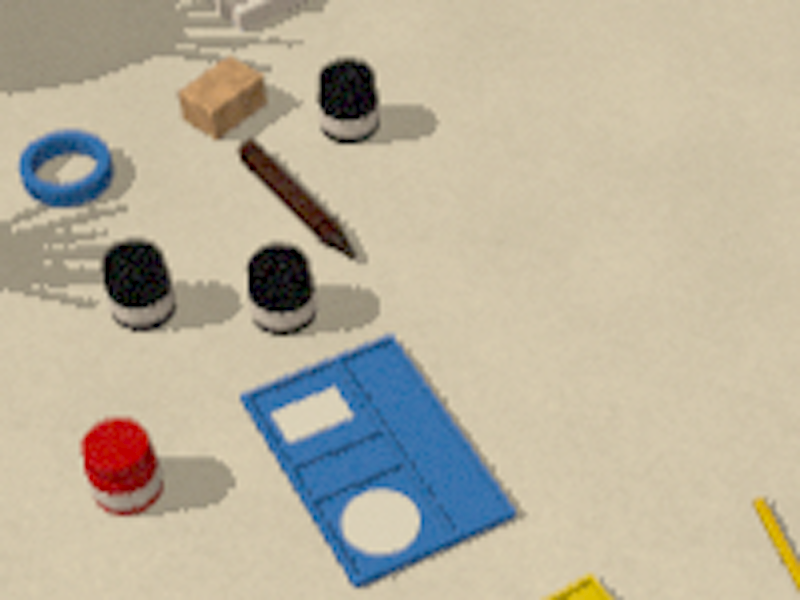

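View pics/c4.png

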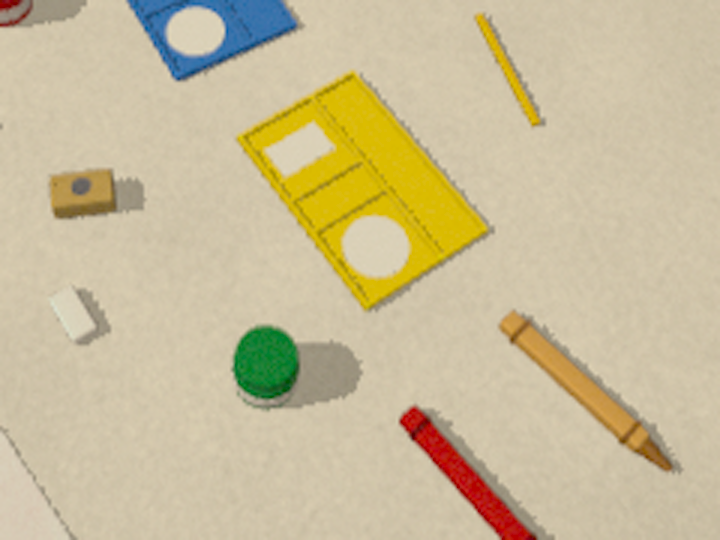

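```bash
cat > h.py <<'E'
import cv2,numpy as np
def ray(P,uv,z):
    uv=np.atleast_2d(uv).astype(float); E=P['extrinsics']
    d=np.c_[(uv[:,0]-P['cx'])/P['fx'],(uv[:,1]-P['cy'])/P['fy'],np.ones(len(uv))]@E[:3,:3].T
    t=(z-E[2,3])/d[:,2]; return E[:3,3]+d*t[:,None]
def masks(im):
    hsv=cv2.cvtColor(im,cv2.COLOR_RGB2HSV); f=lambda a,b:cv2.inRange(hsv,a,b)
    return dict(yellow=f((22,110,60),(34,255,255)),blue=f((100,120,50),(125,255,255)),
      green=f((45,90,20),(85,255,255)),red=f((0,150,50),(5,255,255))|f((172,120,50),(180,255,255)),
      tan=f((8,90,70),(24,255,255)),dark=cv2.inRange(im.max(2),0,52))
def comps(m,amin):
    m=cv2.morphologyEx(m,cv2.MORPH_CLOSE,np.ones((3,3)))
    out=[]
    for c in cv2.findContours(m,cv2.RETR_EXTERNAL,cv2.CHAIN_APPROX_NONE)[0]:
        if cv2.contourArea(c)>=amin: out.append(c[:,0].astype(np.float32))
    return out
def rect(P,c,z):
    p=(ray(P,c,z)[:,:2]).astype(np.float32)*1000
    (cx,cy),(w,h),a=cv2.minAreaRect(p)
    if w<h: w,h,a=h,w,a+90
    return cx,cy,w,h,((a+90)%180)-90   # long side angle, deg from +x
E
python3 - <<'E'
from h import *; from rig import robot
for n in ['top','scene']:
    P=robot.camera_params(n); im=cv2.imread(f'pics/{n}0.png')[:,:,::-1].copy()
    for k,m in masks(im).items():
        for c in comps(m,60):
            M=cv2.moments(c.reshape(-1,1,2)); u=(M['m10']/M['m00'],M['m01']/M['m00'])
            if M['m00']>8000: continue
            print(n,k,np.round(u),int(M['m00']),'z42',ray(P,u,.042)[0,:2].round(4),'z8',np.round(rect(P,c,.008),1),'z12',np.round(rect(P,c,.012),1)[:2])
E
```

```text
top yellow [196. 203.] 2798 z42 [0.5054 0.1171] z8 [508.6 122.3 180.1 121.7 -89.7] z12 [508.2 121.7]
top blue [ 12. 207.] 67 z42 [0.5074 0.6108] z8 [510.7 633.2  52.8  12.1  -0.7] z12 [510.4 630.6]
top blue [288. 199.] 2679 z42 [ 0.5105 -0.1248] z8 [ 514.3 -127.2  177.8  118.    85.6] z12 [ 513.9 -126.9]
top blue [423. 175.] 470 z42 [ 0.5667 -0.4859] z8 [ 570.3 -501.5   68.4   66.6   88.7] z12 [ 569.7 -499.7]
top green [161. 148.] 221 z42 [0.6587 0.2128] z8 [666.8 221.3  53.   45.4  44. ] z12 [665.8 220.2]
top red [112. 178.] 181 z42 [0.5795 0.3437] z8 [584.9 356.6 126.6  15.4 -84.5] z12 [584.2 355. ]
top red [313. 141.] 182 z42 [ 0.6681 -0.1973] z8 [ 676.3 -201.6   45.6   43.5  -38.2] z12 [ 675.3 -201. ]
top tan [  3. 328.] 78 z42 [0.1939 0.6186] z8 [195.4 645.4 138.6  33.9  -9.1] z12 [196.3 642.7]
top tan [205. 267.] 126 z42 [0.3387 0.095 ] z8 [336.4 101.2 120.   10.2  74.5] z12 [336.7 100.7]
top tan [429. 227.] 309 z42 [ 0.431  -0.4921] z8 [ 432.  -507.3   62.9   40.6   17.9] z12 [ 431.9 -505.5]
top tan [118. 217.] 214 z42 [0.4748 0.3273] z8 [476.3 342.6 136.1  16.8 -79.2] z12 [47
[... 4347 characters left out ...]
.8  155.1   21.9  -85.8] z12 [ 437.3 -366.8]
scene dark [ 5. 93.] 214 z42 [ 0.9957 -0.6976] z8 [ 995.7 -746.1  181.3   43.1   78.1] z12 [ 994.8 -740.3]
scene dark [237.  68.] 177 z42 [ 0.3589 -0.4178] z8 [ 343.3 -447.7  100.    44.    61.9] z12 [ 345.6 -443.4]
scene dark [92. 78.] 931 z42 [ 0.7551 -0.6232] z8 [ 740.8 -683.1  216.3  118.3  -82.2] z12 [ 741.2 -677.6]
scene dark [141.  53.] 123 z42 [ 0.5813 -0.653 ] z8 [ 565.1 -710.3  119.1   35.1   53. ] z12 [ 566.4 -704.6]
scene dark [263.   6.] 450 z42 [ 0.1019 -0.6593] z8 [  72.6 -703.5  157.4   86.4  -33.4] z12 [  76.2 -697.9]
scene dark [48. 20.] 1376 z42 [ 0.781  -1.0032] z8 [  762.4 -1033.5   524.8   295.    -33.4] z12 [  762.7 -1026.3]
```

```bash
cat > go.py <<'E'
# usage: go.py x y ztip jawdeg [ztip2...]  -> shift (cm) in tool axes, turn about tool y, from measured pose
import sys,numpy as np
from scipy.spatial.transform import Rotation as R
from rig import robot
o=robot.get_obs(); Q=R.from_quat(o['tool_rot']); M=Q.as_matrix(); p=np.array(o['position'])
x,y,zt,j=map(float,sys.argv[1:5]); c,s=np.cos(np.radians(j)),np.sin(np.radians(j))
yaw=np.degrees(np.arctan2(M[1,0],M[0,0]))
T=np.array([[c,0,-s],[s,0,c],[0,-1,0]])
if T[2,1]*1!=-1 or abs(np.linalg.det(T)-1)>1e-6: T[:,2]=np.cross(T[:,0],T[:,1])
print('t',o['time'],'pos',p.round(4),'jaw',yaw.round(1),'w',round(o['grip_width'],4),'F',np.round(o['ft_force'],1),'q6',round(o['q'][5],2))
for z in [zt]+[float(a) for a in sys.argv[5:]]:
    d=M.T@(np.array([x,y,z+.025])-p)*100
    print('tip',z,'shift',d.round(2),'turn',(Q.inv()*R.from_matrix(T)).as_rotvec().round(3))
E
python3 go.py .436 -.370 .12 4
```

```text
t 0.1 pos [ 0.1851 -0.5963  0.2117] jaw -72.8 w 0.0867 F [0.1 0.5 0.7] q6 -0.18
tip 0.12 shift [-14.16   6.71  30.66] turn [-2.00e-03 -1.34e+00 -1.00e-03]
```

>>> carry_out:
  moves:
    - [0.5, -14.2, 6.7, 30.7, 0, -1.34, 0]
    - [0.5, -14.2, 6.7, 30.7, 0, -1.34, 0]
    - [0.5, -14.2, 6.7, 30.7, 0, -1.34, 0]
    - [0.5, -14.2, 6.7, 30.7, 0, -1.34, 0]
    - [0.5, -14.2, 6.7, 30.7, 0, -1.34, 0]
    - [0.5, -14.2, 6.7, 30.7, 0, -1.34, 0]
    - [0.5, -14.2, 6.7, 30.7, 0, -1.34, 0]
    - [0.5, -14.2, 6.7, 30.7, 0, -1.34, 0]
    - [0.5, -14.2, 6.7, 30.7, 0, -1.34, 0]
    - [0.5, -14.2, 6.7, 30.7, 0, -1.34, 0]
    - [0.5, -14.2, 6.7, 30.7, 0, -1.34, 0]
    - [0.5, -14.2, 6.7, 30.7, 0, -1.34, 0]
  force: 20

```text
time: 1.3
position: [0.436, -0.3706, 0.1455]
tool_rot: [-0.707, -0.024, 0.024, 0.707]
ft_force: [-0.2, -0.2, 0.6]
grip_width: 0.0437
```

```bash
python3 go.py .436 -.370 .006 4
```

```text
t 1.3 pos [ 0.436  -0.3706  0.1455] jaw 3.9 w 0.0437 F [-0.2 -0.2  0.6] q6 -0.97
tip 0.006 shift [ 0.   11.45  0.05] turn [-0.    -0.003 -0.   ]
```

>>> carry_out:
  moves:
    - [0.5, 0, 5, 0, 0, 0, 0]
    - [0.5, 0, 9, 0, 0, 0, 0]
    - [0.5, 0, 11.4, 0, 0, 0, 0]
    - [0.5, 0, 11.4, 0, 0, 0, 0]
    - [0.5, 0, 11.4, 0, 0, 0, 0]
    - [0.1, 0, 11.4, 0, 0, 0, 0]
    - [0.1, 0, 11.4, 0, 0, 0, 0]
    - [0.1, 0, 11.4, 0, 0, 0, 0]
    - [0.1, 0, 11.4, 0, 0, 0, 0]
    - [0.1, 0, 11.4, 0, 0, 0, 0]
    - [0.1, 0, 11.4, 0, 0, 0, 0]

```text
time: 2.4
position: [0.4364, -0.3703, 0.0318]
tool_rot: [0.707, 0.025, -0.025, -0.707]
ft_force: [0.5, -0.7, -0.3]
grip_width: 0.0105
```

```bash
python3 - <<'E'
import numpy as np
for n,c,yaw in [('blue',(.5147,-.1267),-4.45),('yellow',(.5087,.122),.3)]:
    a=np.radians(yaw);R=np.array([[np.cos(a),-np.sin(a)],[np.sin(a),np.cos(a)]])
    for k,v in [('pen',(-.036,0)),('ink',(.022,.052)),('wt',(.022,-.052))]: print(n,k,(R@v+c).round(4))
E
python3 go.py .4788 -.1239 .12 -4.5 .011
```

```text
blue pen [ 0.4788 -0.1239]
blue ink [ 0.5407 -0.0766]
blue wt [ 0.5326 -0.1803]
yellow pen [0.4727 0.1218]
yellow ink [0.5304 0.1741]
yellow wt [0.531  0.0701]
t 2.4 pos [ 0.4364 -0.3703  0.0318] jaw 4.0 w 0.0105 F [ 0.5 -0.7 -0.3] q6 -0.97
tip 0.12 shift [  5.95 -11.33  24.28] turn [0.    0.149 0.   ]
tip 0.011 shift [ 5.95 -0.43 24.29] turn [0.    0.149 0.   ]
```

```bash
cat > snap.py <<'E'
import sys,cv2,numpy as np
from rig import robot
cam,n,x0,y0,x1,y1=sys.argv[1],sys.argv[2],*map(int,sys.argv[3:7])
im=robot.camera(cam)[:,:,::-1]; cv2.imwrite(f'pics/{n}_raw.png',im)
s=min(800/(x1-x0),600/(y1-y0)); c=cv2.resize(im[y0:y1,x0:x1],None,fx=s,fy=s,interpolation=cv2.INTER_CUBIC)
cv2.imwrite(f'pics/{n}.png',np.clip((c/255.)**0.6*280,0,255).astype('uint8'))
E
python3 snap.py scene p1 150 20 310 140; python3 -c "
from rig import robot;o=robot.get_obs();print(o['grip_width'],o['time'])"
```

```text
0.009810749024899534 2.45
```

View pics/p1.png

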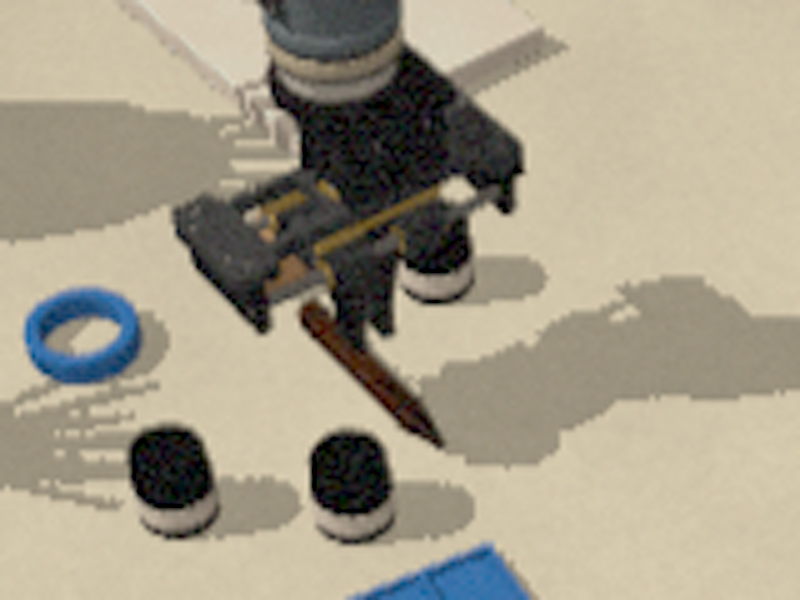

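>>> carry_out:
  moves:
    - [0.1, 0, -3, 0, 0, 0, 0]
    - [0.1, 0, -6, 0, 0, 0, 0]
    - [0.1, 0, -6, 0, 0, 0, 0]

```text
time: 2.75
position: [0.4383, -0.3726, 0.095]
tool_rot: [0.709, 0.026, -0.023, -0.704]
ft_force: [-0.2, -1.5, 0.5]
grip_width: 0.0085
```

```bash
python3 snap.py scene p2 150 20 310 140
```

```text
(no output)
```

View pics/p2.png

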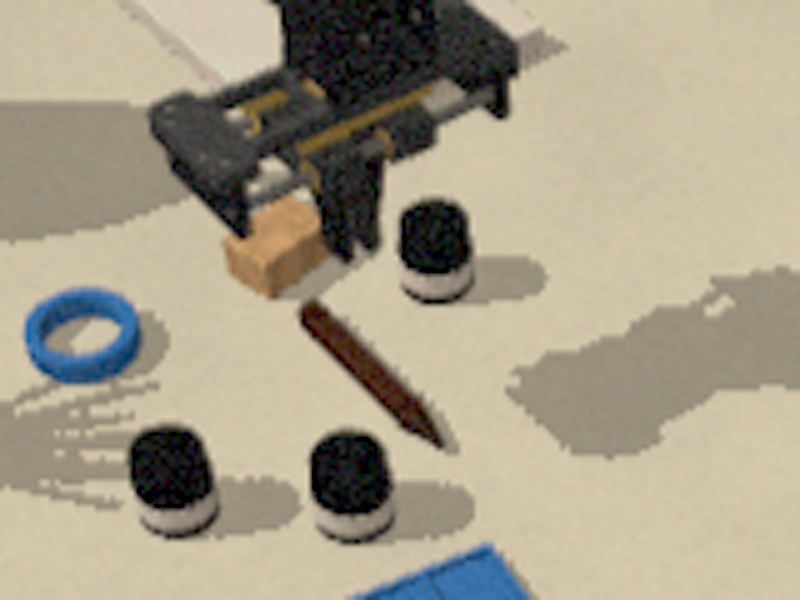

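```bash
python3 - <<'E'
import numpy as np
from rig import robot
P=robot.camera_params('scene');E=np.linalg.inv(P['extrinsics'])
def pr(X):
    c=E[:3,:3]@X+E[:3,3]; return np.array([P['fx']*c[0]/c[2]+P['cx'],P['fy']*c[1]/c[2]+P['cy']])
for X in [(.4364,-.3703,.0068),(.4364,-.3703,.0318),(.4383,-.3726,.07),(.4383,-.3726,.095)]:
    u=pr(np.array(X)); print(X,u.round(1),'crop',((u-[150,20])*5).round(0))
o=robot.get_obs();print(o['q'],o['position'],o['tool_rot'])
E
python3 snap.py top p3 300 100 500 250
```

```text
(0.4364, -0.3703, 0.0068) [223.7  94.9] crop [369. 375.]
(0.4364, -0.3703, 0.0318) [223.   88.7] crop [365. 343.]
(0.4383, -0.3726, 0.07) [221.   78.5] crop [355. 293.]
(0.4383, -0.3726, 0.095) [220.2  71.7] crop [351. 258.]
[-8.98831557e-01  6.20515874e-01  1.66893584e+00 -3.79865559e-06
  8.47579658e-01 -9.68896711e-01] [ 0.43737636 -0.37153807  0.0933586 ] [ 0.7079681   0.02572581 -0.02380924 -0.705374  ]
```

View pics/p3.png

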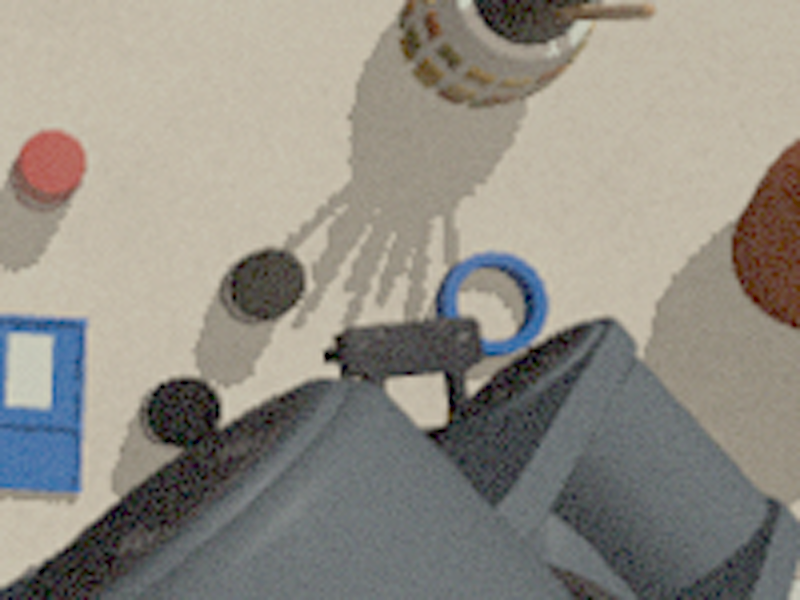

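```bash
python3 - <<'E'
from h import *; from rig import robot
P=robot.camera_params('top')
for z in (.1,.14,.17,.2): print(z, ray(P,[(402.5,181),(383,181),(421,181)],z)[:,:2].round(3).tolist())
E
python3 - <<'E'
from h import *; from rig import robot
# fingertip in scene p1, p2 : heights if lateral position right / positions if height right
P=robot.camera_params('scene')
for n,uv,z in [('p1',(150+370/5,20+342/5),.0068),('p2',(150+355/5,20+255/5),.07)]:
    print(n,[(zz,ray(P,uv,zz)[0,:2].round(3).tolist()) for zz in (z,z+.025)])
E
```

```text
0.1 [[0.545, -0.408], [0.546, -0.36], [0.544, -0.454]]
0.14 [[0.54, -0.393], [0.541, -0.346], [0.539, -0.436]]
0.17 [[0.536, -0.381], [0.537, -0.336], [0.535, -0.423]]
0.2 [[0.532, -0.369], [0.533, -0.326], [0.531, -0.41]]
p1 [(0.0068, [0.421, -0.395]), (0.0318, [0.433, -0.37])]
p2 [(0.07, [0.422, -0.402]), (0.095, [0.435, -0.374])]
```

>>> carry_out:
  moves:
    - [0.5, 0, 0, 0, 0, 0, 0]
    - [0.5, 0, 0, 0, 0, 0, 0]
    - [0.5, 0, 3, 0, 0, 0, 0]
    - [0.5, 0, 6, 0, 0, 0, 0]
    - [0.5, 0, 6.6, 0, 0, 0, 0]
    - [0.5, 0, 7.2, 0, 0, 0, 0]
    - [0.5, 0, 7.2, 0, 0, 0, 0]
    - [0.5, 0, 7.2, 0, 0, 0, 0]

```text
time: 3.65
position: [0.4368, -0.3709, 0.0203]
tool_rot: [0.707, 0.025, -0.024, -0.706]
ft_force: [-0.7, 0.4, -0.7]
grip_width: 0.0432
```

```bash
python3 snap.py scene p4 150 20 310 140;python3 go.py .436 -.37 0 4
```

```text
t 3.7 pos [ 0.4369 -0.371   0.0206] jaw 4.0 w 0.0436 F [-0.1  0.4  0.8] q6 -0.97
tip 0.0 shift [-0.09 -0.44  0.1 ] turn [0.002 0.    0.001]
```

View pics/p4.png

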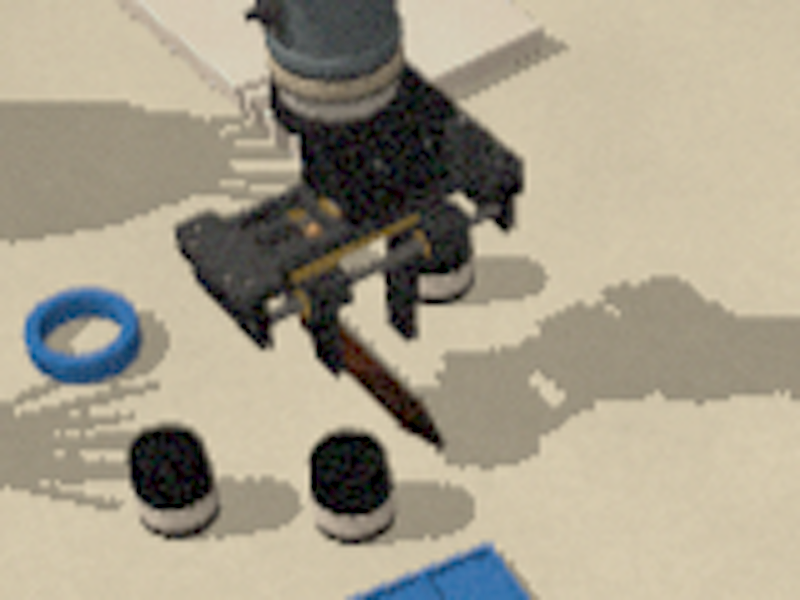

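>>> carry_out:
  moves:
    - [0.5, 0, 0.4, 0, 0, 0, 0]
    - [0.5, 0, 0.8, 0, 0, 0, 0]
    - [0.5, 0, 0.8, 0, 0, 0, 0]
    - [0.5, 0, 0.8, 0, 0, 0, 0]

```text
time: 4.1
position: [0.4363, -0.3702, 0.0115]
tool_rot: [-0.707, -0.025, 0.025, 0.707]
ft_force: [0.2, 0.5, 1.0]
grip_width: 0.0436
```

```bash
python3 snap.py scene p5 170 50 270 125
```

```text
(no output)
```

View pics/p5.png

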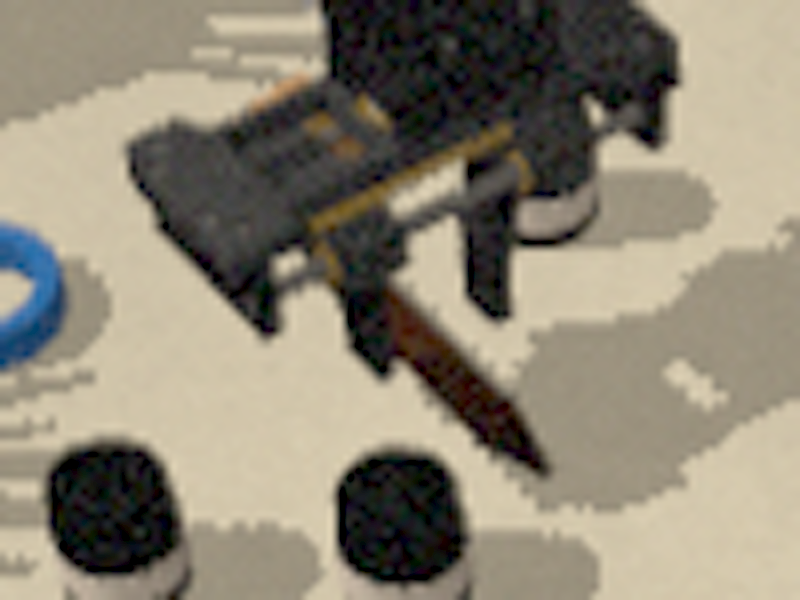

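>>> carry_out:
  moves:
    - [0.5, 0, 0.4, 0, 0, 0, 0]
    - [0.5, 0, 0.4, 0, 0, 0, 0]
    - [0.1, 0, 0.4, 0, 0, 0, 0]
    - [0.1, 0, 0.4, 0, 0, 0, 0]
    - [0.1, 0, 0.4, 0, 0, 0, 0]
    - [0.1, 0, 0.4, 0, 0, 0, 0]
    - [0.1, 0, 0.4, 0, 0, 0, 0]
    - [0.1, 0, 0.4, 0, 0, 0, 0]

```text
time: 4.95
position: [0.4364, -0.3704, 0.0076]
tool_rot: [0.707, 0.025, -0.025, -0.707]
ft_force: [-0.4, -0.1, 0.0]
grip_width: 0.0105
```

```bash
python3 go.py .4788 -.1239 .12 -4.5 .011
```

```text
t 4.95 pos [ 0.4364 -0.3704  0.0076] jaw 4.0 w 0.0105 F [-0.4 -0.1  0. ] q6 -0.97
tip 0.12 shift [  5.96 -13.74  24.29] turn [0.    0.148 0.   ]
tip 0.011 shift [ 5.96 -2.84 24.29] turn [0.    0.148 0.   ]
```

```bash
python3 snap.py scene p6 170 50 270 125
```

```text
(no output)
```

View pics/p6.png

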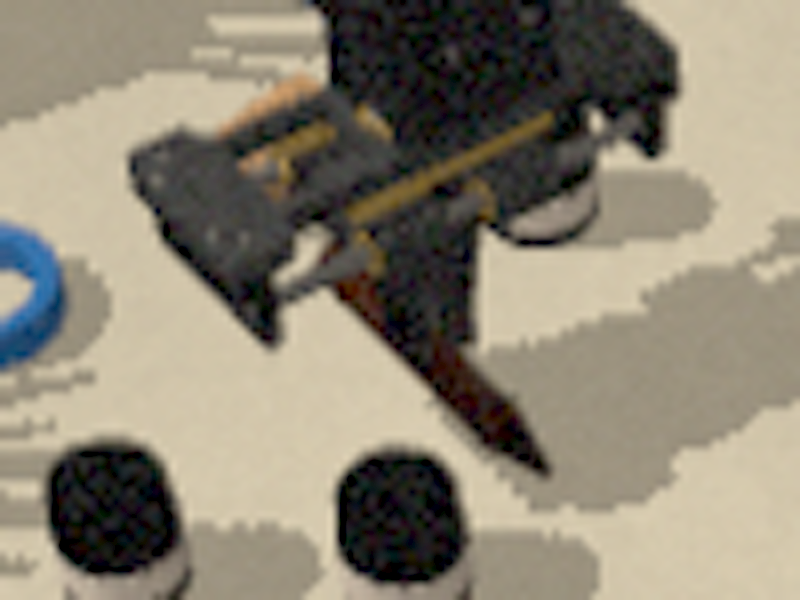

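Run:
```python
from h import *; from rig import robot
P=robot.camera_params('scene')
uv=(170+452/8,50+345/8); print(uv)
for z in (-.0,.01,.02,.03): print(z,ray(P,uv,z)[0,:2].round(3))
o=robot.get_obs(); print(o['grip_width'],o['ft_force'])
```

```text
(226.5, 93.125)
-0.0 [ 0.422 -0.379]
0.01 [ 0.427 -0.369]
0.02 [ 0.432 -0.359]
0.03 [ 0.436 -0.35 ]
0.009685426697002942 [0.30851984 0.92412161 0.65475853]
```

>>> carry_out:
  moves:
    - [0.1, 0, -1, 0, 0, 0, 0]
    - [0.1, 0, -3, 0, 0, 0, 0]
    - [0.1, 0, -3, 0, 0, 0, 0]

```text
time: 5.3
position: [0.4377, -0.3719, 0.0401]
tool_rot: [0.708, 0.026, -0.024, -0.705]
ft_force: [0.7, -0.6, 0.3]
grip_width: 0.0091
```

```bash
python3 snap.py scene p7 170 50 270 125
```

```text
(no output)
```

View pics/p7.png

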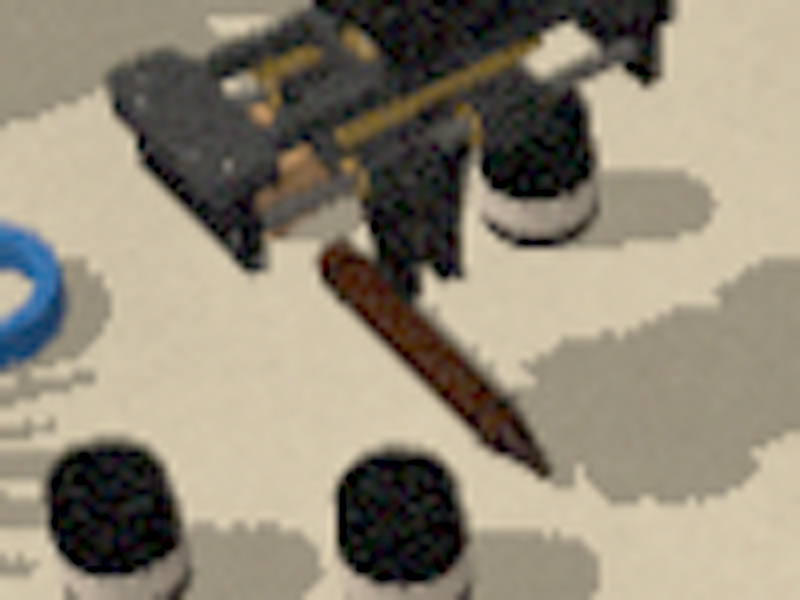

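>>> carry_out:
  moves:
    - [0.1, -4, 0, 0, 0, 0, 0]
    - [0.1, -4, 0, 0, 0, 0, 0]
    - [0.1, -4, 1.5, 0, 0, 0, 0]
    - [0.1, -4, 3, 0, 0, 0, 0]
    - [0.1, -4, 3, 0, 0, 0, 0]
    - [0.1, -4, 3.2, 0, 0, 0, 0]
    - [0.1, -4, 3.4, 0, 0, 0, 0]
    - [0.1, -4, 3.4, 0, 0, 0, 0]

```text
time: 6.15
position: [0.3967, -0.3732, 0.0038]
tool_rot: [0.707, 0.025, -0.025, -0.707]
ft_force: [-0.2, -0.9, 0.4]
grip_width: 0.0085
```

```bash
python3 snap.py scene p8 170 50 270 125
```

```text
(no output)
```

View pics/p8.png

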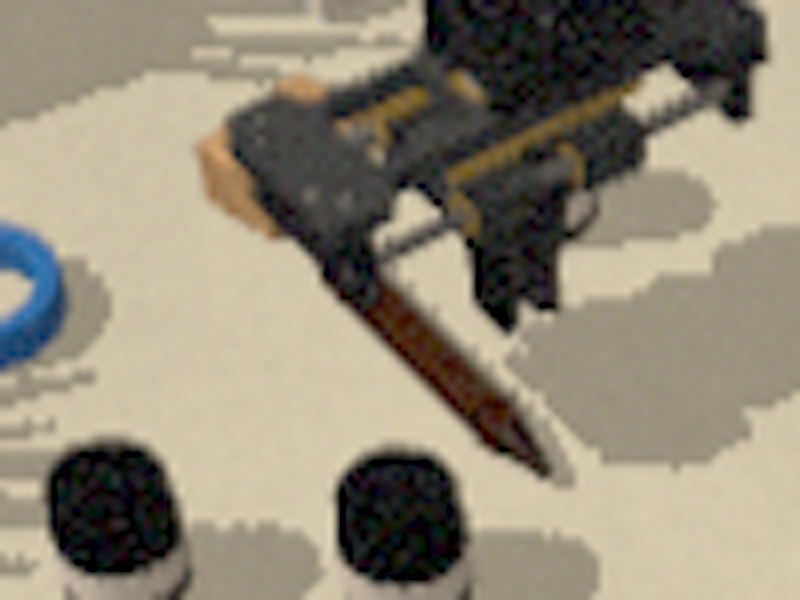

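>>> carry_out:
  moves:
    - [0.1, 0, 0.2, 0, 0, 0, 0]
    - [0.1, 0, 0.4, 0, 0, 0, 0]
    - [0.1, 0, 0.6, 0, 0, 0, 0]
    - [0.1, 0, 0.6, 0, 0, 0, 0]

```text
time: 6.6
position: [0.3963, -0.3729, -0.0027]
tool_rot: [-0.707, -0.025, 0.025, 0.707]
ft_force: [0.3, 0.3, 0.3]
grip_width: 0.0086
```

>>> carry_out:
  moves:
    - [0.1, 0, 0.2, 0, 0, 0, 0]
    - [0.1, 0, 0.4, 0, 0, 0, 0]
    - [0.1, 0, 0.4, 0, 0, 0, 0]

```text
time: 6.9
position: [0.3963, -0.373, -0.0068]
tool_rot: [-0.707, -0.025, 0.025, 0.707]
ft_force: [0.1, 0.8, 0.3]
grip_width: 0.0089
```

```bash
python3 snap.py scene p9 170 50 270 125
```

```text
(no output)
```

View pics/p9.png

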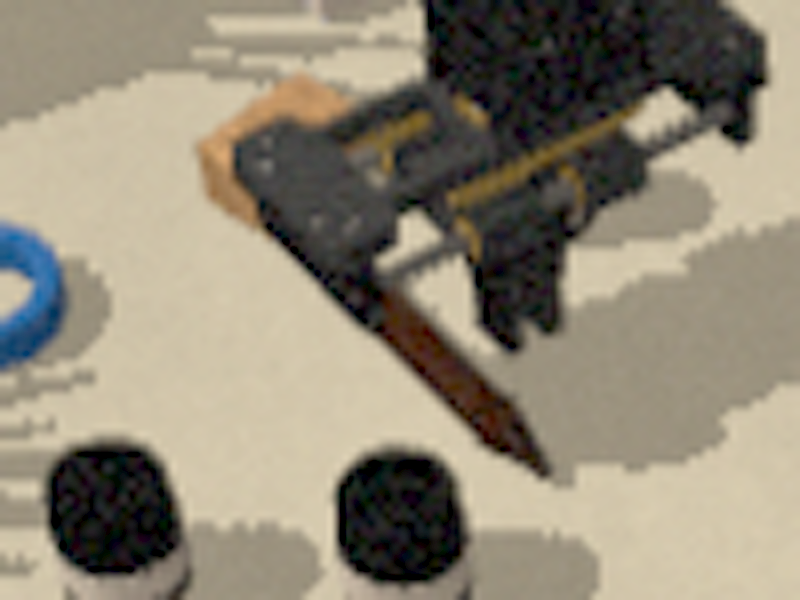

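Run:
```python
from h import *; from rig import robot
P=robot.camera_params('scene')
for n,uv,L,t in [('p9',(170+530/8,50+345/8),(.3963,-.373),-.0068),('p7',(170+425/8,50+285/8),(.4377,-.3719),.0401),('p6',(226.5,93.1),(.4364,-.3704),.0076),('p2',(150+355/5,20+257/5),(.4383,-.3726),.095),('p8',(170+525/8,50+318/8),(.3967,-.3732),.0038)]:
    zs=np.linspace(-.02,.15,171); p=np.array([ray(P,uv,z)[0,:2] for z in zs]); d=np.hypot(*(p-L).T); i=d.argmin(); print(n,'z',zs[i].round(3),'res',((p[i]-L)*1000).round(1),'TCPz',t,'diff',(zs[i]-t).round(3))
```

```text
p9 z -0.008 res [-4.   2.6] TCPz -0.0068 diff -0.001
p7 z 0.043 res [-2.7  1.5] TCPz 0.0401 diff 0.003
p6 z 0.013 res [-8.3  3.9] TCPz 0.0076 diff 0.005
p2 z 0.096 res [-1.9  1.3] TCPz 0.095 diff 0.001
p8 z 0.006 res [-3.3  2.3] TCPz 0.0038 diff 0.002
```

>>> carry_out:
  moves:
    - [0.1, 0, 0.2, 0, 0, 0, 0]
    - [0.1, 0, 0.4, 0, 0, 0, 0]
    - [0.1, 0, 0.4, 0, 0, 0, 0]

```text
time: 7.25
position: [0.3965, -0.3732, -0.0096]
tool_rot: [0.707, 0.025, -0.025, -0.707]
ft_force: [-0.8, 0.3, 7.4]
grip_width: 0.0087
```

>>> carry_out:
  moves:
    - [0.1, 0, -3, 0, 0, 0, 0]
    - [0.1, 0, -8, 0, 0, 0, 0]
    - [0.1, 0, -8, 0, 0, 0, 0]
    - [0.1, 0, -8, 0, 0, 0, 0]

```text
time: 7.65
position: [0.397, -0.3738, 0.0707]
tool_rot: [0.708, 0.025, -0.024, -0.706]
ft_force: [0.3, 1.0, 0.1]
grip_width: 0.0089
```

```bash
python3 - <<'E'
from h import *; from rig import robot
from scipy.spatial.transform import Rotation as R
P=robot.camera_params('scene')
for n,uv,L,t in [('p9',(170+530/8,50+345/8),(.3963,-.373),-.0068),('p7',(170+425/8,50+285/8),(.4377,-.3719),.0401),('p6',(226.5,93.1),(.4364,-.3704),.0076),('p2',(150+355/5,20+257/5),(.4383,-.3726),.095),('p8',(170+525/8,50+318/8),(.3967,-.3732),.0038)]:
    print(n,((ray(P,uv,t+.0095)[0,:2]-L)*1000).round(1))
o=robot.get_obs(); print(o['position'],o['q'],R.from_quat(o['tool_rot']).as_matrix().round(3))
E
python3 snap.py scene p10 150 20 310 140
python3 snap.py top p11 300 100 500 250
```

```text
p9 [ 1.5 13. ]
p7 [0.5 8.3]
p6 [-6.3  8. ]
p2 [ 2.6 10.7]
p8 [0.5 9.5]
[ 0.39697521 -0.37380385  0.07072576] [-9.60347396e-01  6.30435009e-01  1.75361596e+00  1.04175982e-06
  7.54457622e-01 -1.03044267e+00] [[ 0.998  0.002 -0.07 ]
 [ 0.07  -0.003  0.998]
 [ 0.002 -1.    -0.003]]
```

View pics/p11.png

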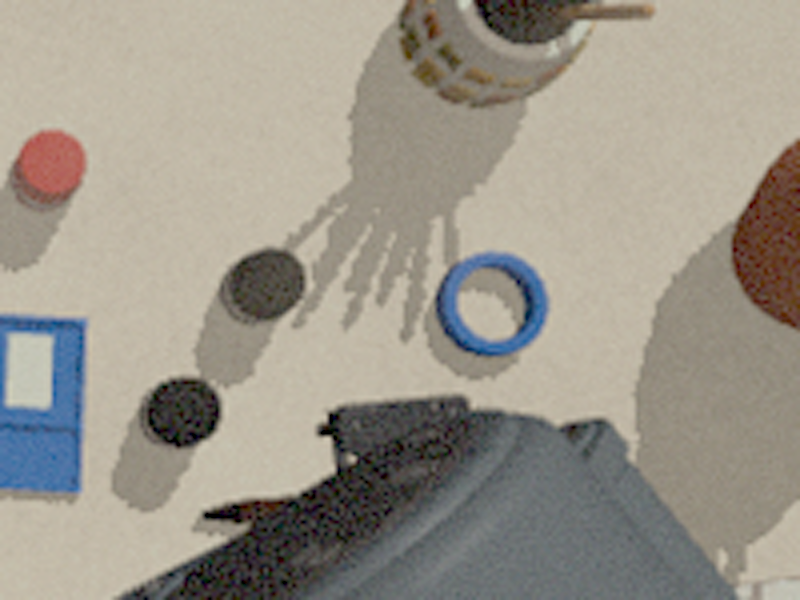

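View pics/p10.png

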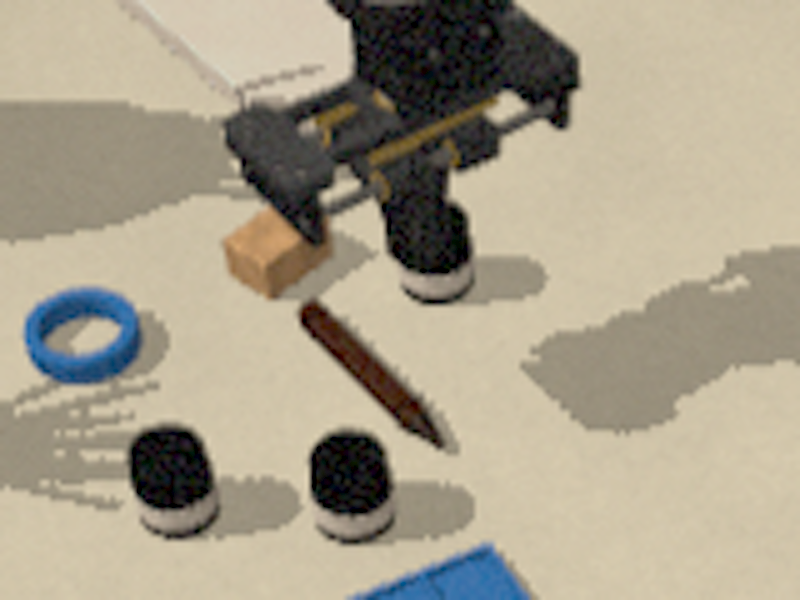

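```bash
sed -i 's/z+.025/z-.0095/' go.py; python3 go.py .436 -.370 .08 4 .005
```

```text
t 7.75 pos [ 0.3959 -0.3723  0.0687] jaw 4.0 w 0.0088 F [-0.   0.2 -0.8] q6 -1.03
tip 0.08 shift [ 4.02 -0.18 -0.05] turn [-0.002  0.    -0.001]
tip 0.005 shift [ 4.02  7.32 -0.06] turn [-0.002  0.    -0.001]
```

>>> carry_out:
  moves:
    - [0.5, 4, 0, 0, 0, 0, 0]
    - [0.5, 4, 0, 0, 0, 0, 0]
    - [0.5, 4, 2, 0, 0, 0, 0]
    - [0.5, 4, 5, 0, 0, 0, 0]
    - [0.5, 4, 6.5, 0, 0, 0, 0]
    - [0.5, 4, 7.3, 0, 0, 0, 0]
    - [0.5, 4, 7.3, 0, 0, 0, 0]
    - [0.1, 4, 7.3, 0, 0, 0, 0]
    - [0.1, 4, 7.3, 0, 0, 0, 0]
    - [0.1, 4, 7.3, 0, 0, 0, 0]
    - [0.1, 4, 7.3, 0, 0, 0, 0]
    - [0.1, 4, 7.3, 0, 0, 0, 0]

```text
time: 8.95
position: [0.4366, -0.3706, -0.0028]
tool_rot: [0.707, 0.025, -0.025, -0.706]
ft_force: [-0.5, -0.1, 2.7]
grip_width: 0.0155
```

```bash
python3 go.py .4788 -.1239 .12 -4.5 .011
```

```text
t 8.95 pos [ 0.4366 -0.3706 -0.0028] jaw 4.0 w 0.0155 F [-0.5 -0.1  2.7] q6 -0.97
tip 0.12 shift [  5.94 -11.35  24.31] turn [0.001 0.149 0.001]
tip 0.011 shift [ 5.94 -0.45 24.32] turn [0.001 0.149 0.001]
```

>>> carry_out:
  moves:
    - [0.1, 0, -3, 0, 0, 0, 0]
    - [0.1, 0, -7, 0, 0, 0, 0]
    - [0.1, 0, -11.3, 0, 0, 0, 0]
    - [0.1, 5.9, -11.3, 24.3, 0, 0.149, 0]
    - [0.1, 5.9, -11.3, 24.3, 0, 0.149, 0]
    - [0.1, 5.9, -11.3, 24.3, 0, 0.149, 0]
    - [0.1, 5.9, -11.3, 24.3, 0, 0.149, 0]
    - [0.1, 5.9, -11.3, 24.3, 0, 0.149, 0]
    - [0.1, 5.9, -11.3, 24.3, 0, 0.149, 0]
    - [0.1, 5.9, -11.3, 24.3, 0, 0.149, 0]
    - [0.1, 5.9, -11.3, 24.3, 0, 0.149, 0]

```text
time: 10.05
position: [0.4787, -0.1249, 0.1098]
tool_rot: [0.707, -0.028, 0.028, -0.706]
ft_force: [0.2, -0.0, -0.3]
grip_width: 0.0157
```

```bash
python3 go.py .4788 -.1239 .012 -4.5; python3 snap.py scene p12 150 60 310 180
```

```text
t 10.05 pos [ 0.4787 -0.1249  0.1098] jaw -4.6 w 0.0157 F [ 0.2 -0.  -0.3] q6 -0.4
tip 0.012 shift [-1.000e-02  1.073e+01  1.100e-01] turn [ 0.001 -0.001  0.001]
```

View pics/p12.png

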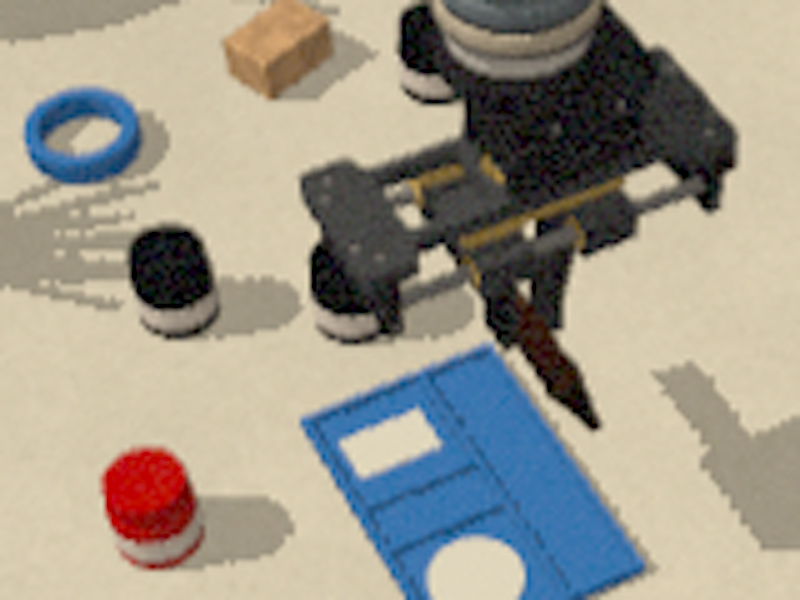

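>>> carry_out:
  moves:
    - [0.1, 0, 4, 0, 0, 0, 0]
    - [0.1, 0, 8, 0, 0, 0, 0]
    - [0.1, 0, 10, 0, 0, 0, 0]
    - [0.1, 0, 10.6, 0.1, 0, 0, 0]
    - [0.1, 0, 10.6, 0.1, 0, 0, 0]
    - [0.1, 0, 10.6, 0.1, 0, 0, 0]

```text
time: 10.7
position: [0.4789, -0.1239, 0.0043]
tool_rot: [0.707, -0.028, 0.029, -0.706]
ft_force: [0.4, 0.3, -0.3]
grip_width: 0.016
```

```bash
python3 go.py .4788 -.1239 .0115 -4.5; python3 snap.py scene p13 150 60 310 180
```

```text
t 10.7 pos [ 0.4789 -0.1239  0.0043] jaw -4.6 w 0.016 F [ 0.4  0.3 -0.3] q6 -0.4
tip 0.0115 shift [-0.01  0.23 -0.01] turn [ 0.001 -0.002  0.002]
```

View pics/p13.png

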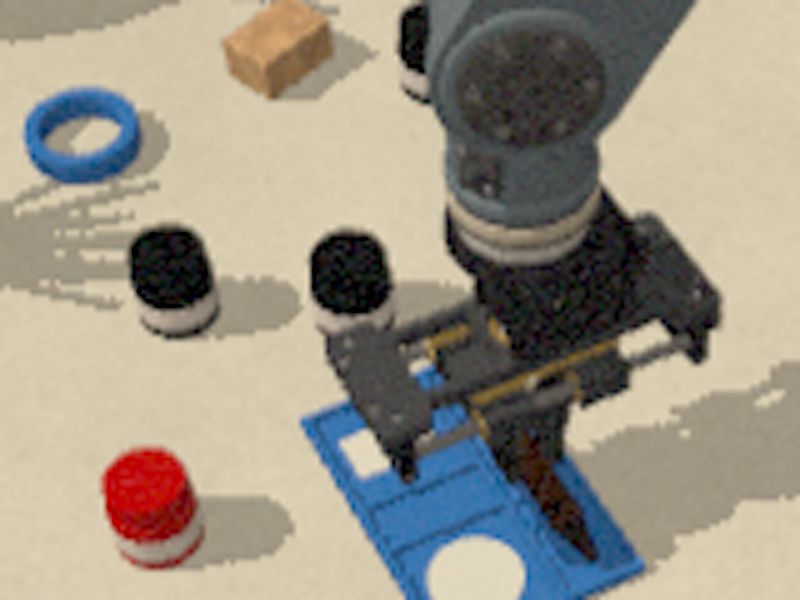

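>>> carry_out:
  moves:
    - [0.1, 0, 0.2, 0, 0, 0, 0]
    - [0.1, 0, 0.2, 0, 0, 0, 0]
    - [0.4, 0, 0.2, 0, 0, 0, 0]
    - [0.4, 0, 0.2, 0, 0, 0, 0]
    - [0.4, 0, 0.2, 0, 0, 0, 0]
    - [0.4, 0, 0.2, 0, 0, 0, 0]
    - [0.4, 0, -3, 0, 0, 0, 0]
    - [0.4, 0, -6, 0, 0, 0, 0]
    - [0.5, 0, -10, 0, 0, 0, 0]
    - [0.5, 0, -10, 0, 0, 0, 0]

```text
time: 11.75
position: [0.4813, -0.1241, 0.1076]
tool_rot: [0.708, -0.025, 0.031, -0.705]
ft_force: [-0.6, -0.3, -0.3]
grip_width: 0.0414
```

```bash
python3 go.py .474 .348 .11 9.5 .006; python3 snap.py scene p14 150 60 310 180
```

```text
t 11.75 pos [ 0.4813 -0.1241  0.1076] jaw -4.5 w 0.0414 F [-0.6 -0.3 -0.3] q6 -0.4
tip 0.11 shift [-4.45  0.5  47.01] turn [ 0.005 -0.245  0.008]
tip 0.006 shift [-4.54 10.9  47.05] turn [ 0.005 -0.245  0.008]
```

View pics/p14.png

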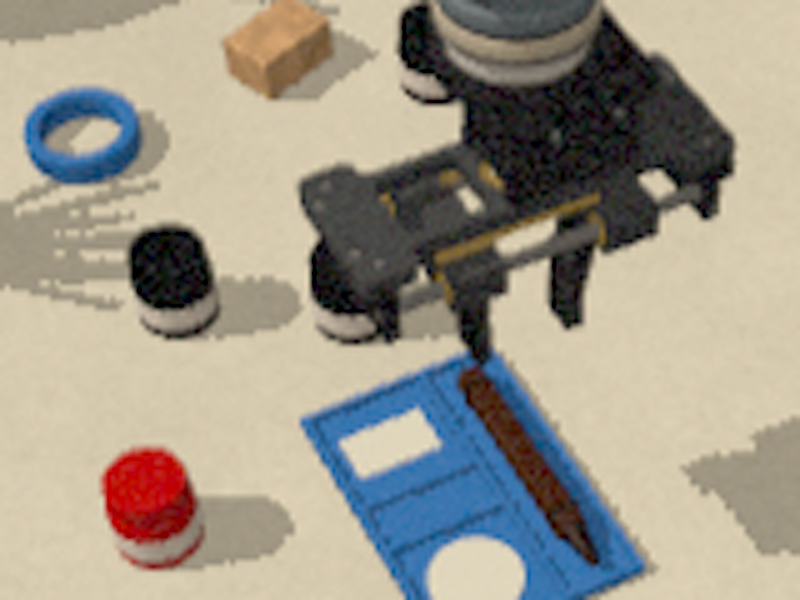

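>>> carry_out:
  moves:
    - [0.5, -4.3, 0.2, 47, 0, -0.245, 0]
    - [0.5, -4.3, 0.2, 47, 0, -0.245, 0]
    - [0.5, -4.3, 0.2, 47, 0, -0.245, 0]
    - [0.5, -4.3, 0.2, 47, 0, -0.245, 0]
    - [0.5, -4.3, 0.2, 47, 0, -0.245, 0]
    - [0.5, -4.3, 0.2, 47, 0, -0.245, 0]
    - [0.5, -4.3, 0.2, 47, 0, -0.245, 0]
    - [0.5, -4.3, 0.2, 47, 0, -0.245, 0]
    - [0.5, -4.3, 0.2, 47, 0, -0.245, 0]
    - [0.5, -4.3, 0.2, 47, 0, -0.245, 0]
    - [0.5, -4.3, 0.2, 47, 0, -0.245, 0]
    - [0.5, -4.3, 0.2, 47, 0, -0.245, 0]
    - [0.5, -4.3, 0.2, 47, 0, -0.245, 0]

```text
time: 13.1
position: [0.4718, 0.3476, 0.1005]
tool_rot: [0.705, 0.057, -0.059, -0.704]
ft_force: [0.2, -0.7, -0.1]
grip_width: 0.0434
```

```bash
python3 go.py .474 .348 .006 9.5
```

```text
t 13.1 pos [0.4718 0.3476 0.1005] jaw 9.4 w 0.0434 F [ 0.2 -0.7 -0.1] q6 0.28
tip 0.006 shift [ 0.26 10.4   0.02] turn [ 0.001 -0.001 -0.003]
```

>>> carry_out:
  moves:
    - [0.5, 0.2, 4, 0, 0, 0, 0]
    - [0.5, 0.2, 7.5, 0, 0, 0, 0]
    - [0.5, 0.2, 9, 0, 0, 0, 0]
    - [0.5, 0.2, 9.7, 0, 0, 0, 0]
    - [0.5, 0.2, 10.2, 0, 0, 0, 0]
    - [0.5, 0.2, 10.2, 0, 0, 0, 0]
    - [0.1, 0.2, 10.2, 0, 0, 0, 0]
    - [0.1, 0.2, 10.2, 0, 0, 0, 0]
    - [0.1, 0.2, 10.2, 0, 0, 0, 0]
    - [0.1, 0.2, 10.2, 0, 0, 0, 0]
    - [0.1, 0.2, 10.2, 0, 0, 0, 0]

```text
time: 14.2
position: [0.4746, 0.3496, -0.0]
tool_rot: [-0.705, -0.059, 0.059, 0.705]
ft_force: [-0.9, 0.3, 2.4]
grip_width: 0.0153
```

```bash
python3 snap.py scene p15 300 220 460 340; python3 go.py .4737 .1218 .12 0.3
```

```text
t 14.25 pos [ 0.4746  0.3496 -0.    ] jaw 9.5 w 0.0157 F [-1.  -0.8  2.9] q6 0.28
tip 0.12 shift [ -3.85 -11.06 -22.45] turn [-0.     0.161  0.   ]
```

View pics/p15.png

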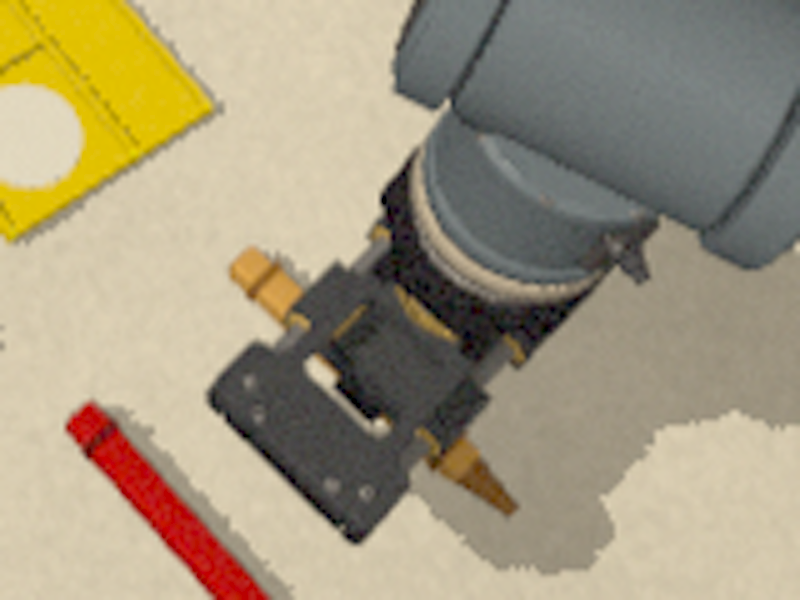

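>>> carry_out:
  moves:
    - [0.1, 0, -3, 0, 0, 0, 0]
    - [0.1, 0, -7, 0, 0, 0, 0]
    - [0.1, 0, -11, 0, 0, 0, 0]
    - [0.1, -3.9, -11, -22.4, 0, 0.161, 0]
    - [0.1, -3.9, -11, -22.4, 0, 0.161, 0]
    - [0.1, -3.9, -11, -22.4, 0, 0.161, 0]
    - [0.1, -3.9, -11, -22.4, 0, 0.161, 0]
    - [0.1, -3.9, -11, -22.4, 0, 0.161, 0]
    - [0.1, -3.9, -11, -22.4, 0, 0.161, 0]
    - [0.1, -3.9, -11, -22.4, 0, 0.161, 0]
    - [0.1, -3.9, -11, -22.4, 0, 0.161, 0]
    - [0.1, -3.9, -11, -22.4, 0, 0.161, 0]

```text
time: 15.45
position: [0.473, 0.1233, 0.1095]
tool_rot: [-0.707, -0.003, 0.002, 0.707]
ft_force: [0.4, 0.6, -0.6]
grip_width: 0.0156
```

```bash
python3 go.py .4727 .1218 .0145 0.3
```

```text
t 15.45 pos [0.473  0.1233 0.1095] jaw 0.4 w 0.0156 F [ 0.4  0.6 -0.6] q6 0.02
tip 0.0145 shift [-0.03 10.45 -0.15] turn [-0.     0.002  0.   ]
```

>>> carry_out:
  moves:
    - [0.1, 0, 4, -0.1, 0, 0, 0]
    - [0.1, 0, 8, -0.1, 0, 0, 0]
    - [0.1, 0, 9.8, -0.1, 0, 0, 0]
    - [0.1, 0, 10.4, -0.1, 0, 0, 0]
    - [0.1, 0, 10.4, -0.1, 0, 0, 0]
    - [0.1, 0, 10.4, -0.1, 0, 0, 0]

```text
time: 16.05
position: [0.4737, 0.1218, 0.006]
tool_rot: [-0.707, -0.003, 0.002, 0.707]
ft_force: [-0.0, 0.9, -0.6]
grip_width: 0.0157
```

```bash
python3 snap.py scene p16 220 150 380 270
```

```text
(no output)
```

View pics/p16.png

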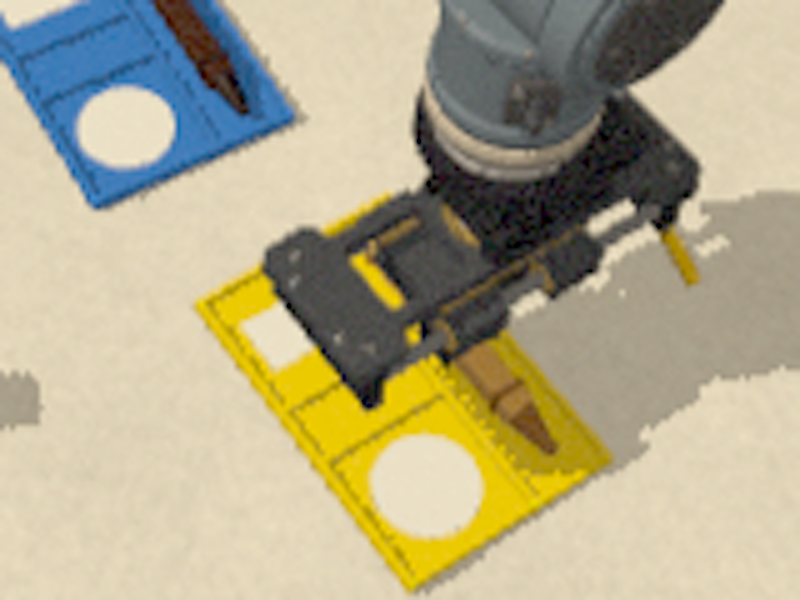

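>>> carry_out:
  moves:
    - [0.1, 0, 0.2, 0, 0, 0, 0]
    - [0.1, 0, 0.2, 0, 0, 0, 0]
    - [0.4, 0, 0.2, 0, 0, 0, 0]
    - [0.4, 0, 0.2, 0, 0, 0, 0]
    - [0.4, 0, 0.2, 0, 0, 0, 0]
    - [0.4, 0, 0.2, 0, 0, 0, 0]
    - [0.4, 0, -3, 0, 0, 0, 0]
    - [0.4, 0, -6, 0, 0, 0, 0]
    - [0.7, 0, -10, 0, 0, 0, 0]
    - [0.7, 0, -10, 0, 0, 0, 0]
    - [0.7, 0, -10, 0, 0, 0, 0]

```text
time: 17.2
position: [0.4735, 0.1211, 0.1064]
tool_rot: [-0.707, -0.003, 0.001, 0.707]
ft_force: [-0.6, 0.6, -0.5]
grip_width: 0.0512
```

```bash
python3 go.py .7045 .0135 .11 65; python3 snap.py scene p17 180 150 380 300
```

```text
t 17.2 pos [0.4735 0.1211 0.1064] jaw 0.3 w 0.0512 F [-0.6  0.6 -0.5] q6 0.02
tip 0.11 shift [ 23.04   0.64 -10.88] turn [ 1.000e-03 -1.129e+00  2.000e-03]
```

View pics/p17.png

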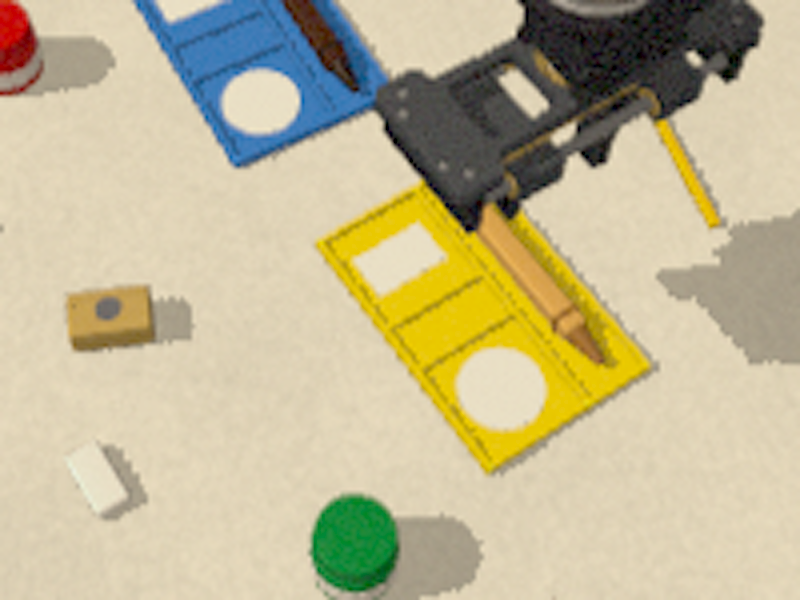

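>>> carry_out:
  moves:
    - [0.7, 23, 0.5, -10.9, 0, -1.13, 0]
    - [0.7, 23, 0.5, -10.9, 0, -1.13, 0]
    - [0.7, 23, 0.5, -10.9, 0, -1.13, 0]
    - [0.7, 23, 0.5, -10.9, 0, -1.13, 0]
    - [0.7, 23, 0.5, -10.9, 0, -1.13, 0]
    - [0.7, 23, 0.5, -10.9, 0, -1.13, 0]
    - [0.7, 23, 0.5, -10.9, 0, -1.13, 0]
    - [0.7, 23, 0.5, -10.9, 0, -1.13, 0]
    - [0.7, 23, 0.5, -10.9, 0, -1.13, 0]
    - [0.7, 23, 0.5, -10.9, 0, -1.13, 0]
    - [0.7, 23, 0.5, -10.9, 0, -1.13, 0]

```text
time: 18.35
position: [0.703, 0.0134, 0.0995]
tool_rot: [-0.596, -0.379, 0.38, 0.597]
ft_force: [-1.0, 0.5, -0.1]
grip_width: 0.0608
```

```bash
python3 go.py .7045 .0135 .008 65; python3 snap.py scene p18 140 170 280 275
```

```text
t 18.35 pos [0.703  0.0134 0.0995] jaw 65.0 w 0.0608 F [-1.   0.5 -0.1] q6 -1.27
tip 0.008 shift [ 0.08 10.1  -0.15] turn [-0.002 -0.001 -0.   ]
```

View pics/p18.png

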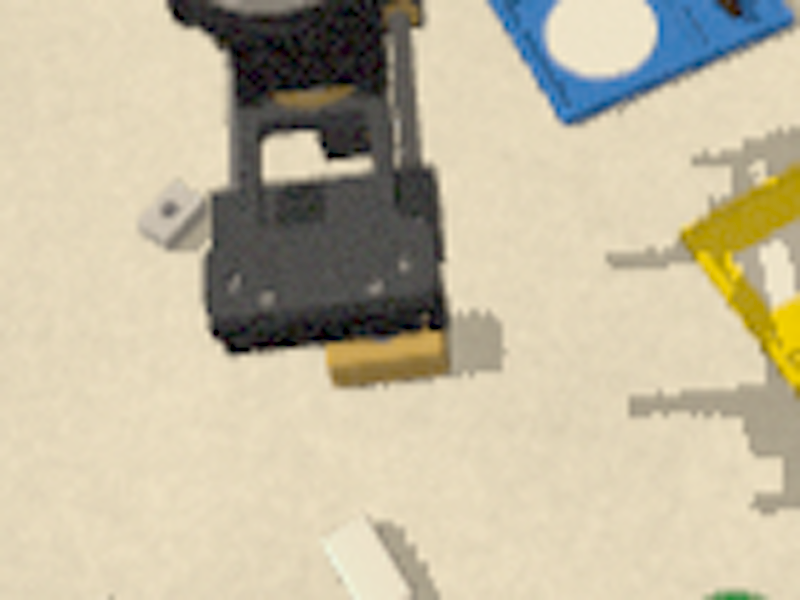

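>>> carry_out:
  moves:
    - [0.7, 0.1, 4, -0.1, 0, 0, 0]
    - [0.7, 0.1, 7, -0.1, 0, 0, 0]
    - [0.7, 0.1, 8.5, -0.1, 0, 0, 0]
    - [0.7, 0.1, 9.3, -0.1, 0, 0, 0]
    - [0.7, 0.1, 9.9, -0.1, 0, 0, 0]
    - [0.7, 0.1, 9.9, -0.1, 0, 0, 0]
    - [0.7, 0.1, 9.9, -0.1, 0, 0, 0]
  force: 30

```text
time: 19.1
position: [0.7059, 0.0136, 0.0028]
tool_rot: [0.597, 0.381, -0.379, -0.596]
ft_force: [-0.5, 0.2, 0.2]
grip_width: 0.0607
```

```bash
python3 snap.py scene p19 140 170 280 275; python3 go.py .7045 .0135 .008 65
```

```text
t 19.15 pos [0.706  0.0136 0.003 ] jaw 65.0 w 0.0609 F [0.6 0.2 0.6] q6 -1.27
tip 0.008 shift [-0.07  0.45  0.13] turn [0.002 0.    0.001]
```

View pics/p19.png

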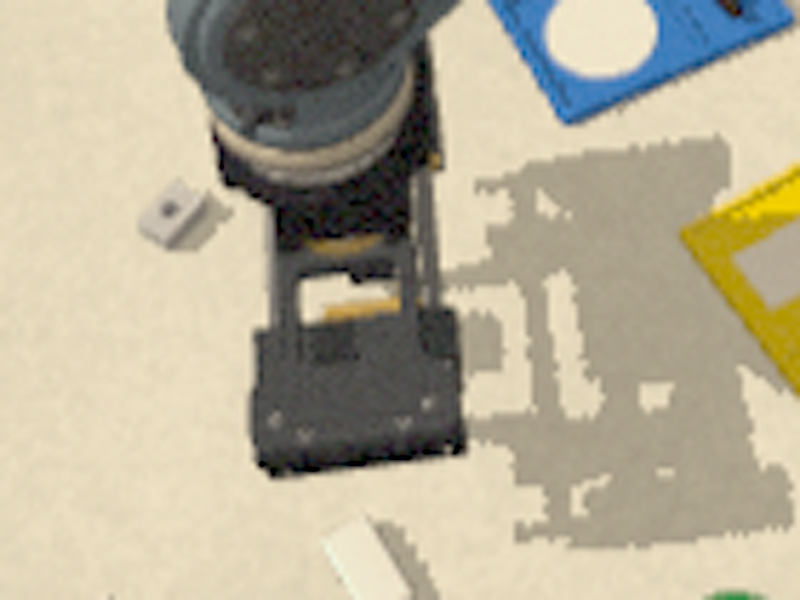

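>>> carry_out:
  moves:
    - [0.7, 0, 0.3, 0, 0, 0, 0]
    - [0.7, 0, 0.3, 0, 0, 0, 0]
    - [0.2, 0, 0.3, 0, 0, 0, 0]
    - [0.2, 0, 0.3, 0, 0, 0, 0]
    - [0.2, 0, 0.3, 0, 0, 0, 0]
    - [0.2, 0, 0.3, 0, 0, 0, 0]
    - [0.2, 0, 0.3, 0, 0, 0, 0]
    - [0.2, 0, 0.3, 0, 0, 0, 0]
  force: 40

```text
time: 19.95
position: [0.7047, 0.0133, -0.0014]
tool_rot: [0.596, 0.38, -0.38, -0.596]
ft_force: [-1.1, -0.8, 0.2]
grip_width: 0.0297
```

```bash
python3 go.py .531 .0701 .12 90
```

```text
t 19.95 pos [ 0.7047  0.0133 -0.0014] jaw 65.0 w 0.0297 F [-1.1 -0.8  0.2] q6 -1.27
tip 0.12 shift [ -2.19 -11.19  18.15] turn [-0.    -0.436 -0.001]
```

Gripped (29.7 mm). Lift and carry to the oblong well of the yellow tray.

>>> carry_out:
  moves:
    - [0.2, 0, -3, 0, 0, 0, 0]
    - [0.2, 0, -7, 0, 0, 0, 0]
    - [0.2, 0, -11, 0, 0, 0, 0]
    - [0.2, -2.2, -11, 18.1, 0, -0.436, 0]
    - [0.2, -2.2, -11, 18.1, 0, -0.436, 0]
    - [0.2, -2.2, -11, 18.1, 0, -0.436, 0]
    - [0.2, -2.2, -11, 18.1, 0, -0.436, 0]
    - [0.2, -2.2, -11, 18.1, 0, -0.436, 0]
    - [0.2, -2.2, -11, 18.1, 0, -0.436, 0]
    - [0.2, -2.2, -11, 18.1, 0, -0.436, 0]
    - [0.2, -2.2, -11, 18.1, 0, -0.436, 0]

```text
time: 21.05
position: [0.5332, 0.0698, 0.1085]
tool_rot: [0.501, 0.5, -0.499, -0.5]
ft_force: [-0.6, 0.0, -3.6]
grip_width: 0.0299
```

```bash
python3 go.py .531 .0701 .013 90; python3 snap.py scene p20 180 100 380 250
```

```text
t 21.05 pos [0.5332 0.0698 0.1085] jaw 90.0 w 0.0299 F [-0.6  0.  -3.6] q6 -1.65
tip 0.013 shift [ 0.03 10.5   0.24] turn [ 0.002 -0.    -0.   ]
```

View pics/p20.png

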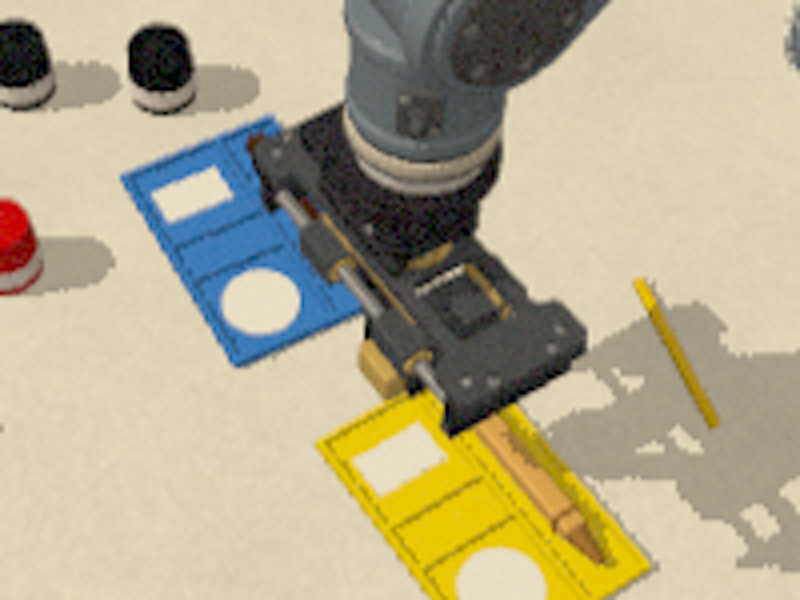

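>>> carry_out:
  moves:
    - [0.2, 0, 4, 0.1, 0, 0, 0]
    - [0.2, 0, 8, 0.1, 0, 0, 0]
    - [0.2, 0, 9.6, 0.1, 0, 0, 0]
    - [0.2, 0, 10.3, 0.1, 0, 0, 0]
    - [0.2, 0, 10.5, 0.1, 0, 0, 0]
    - [0.2, 0, 10.5, 0.1, 0, 0, 0]
    - [0.2, 0, 10.5, 0.1, 0, 0, 0]

```text
time: 21.8
position: [0.5317, 0.0701, 0.0046]
tool_rot: [0.501, 0.501, -0.499, -0.499]
ft_force: [0.4, -0.4, -3.5]
grip_width: 0.0301
```

```bash
python3 go.py .531 .0701 .0125 90; python3 snap.py scene p21 220 150 380 270
```

```text
t 21.8 pos [0.5317 0.0701 0.0046] jaw 90.0 w 0.0301 F [ 0.4 -0.4 -3.5] q6 -1.65
tip 0.0125 shift [0.   0.16 0.07] turn [ 0.003  0.    -0.   ]
```

View pics/p21.png

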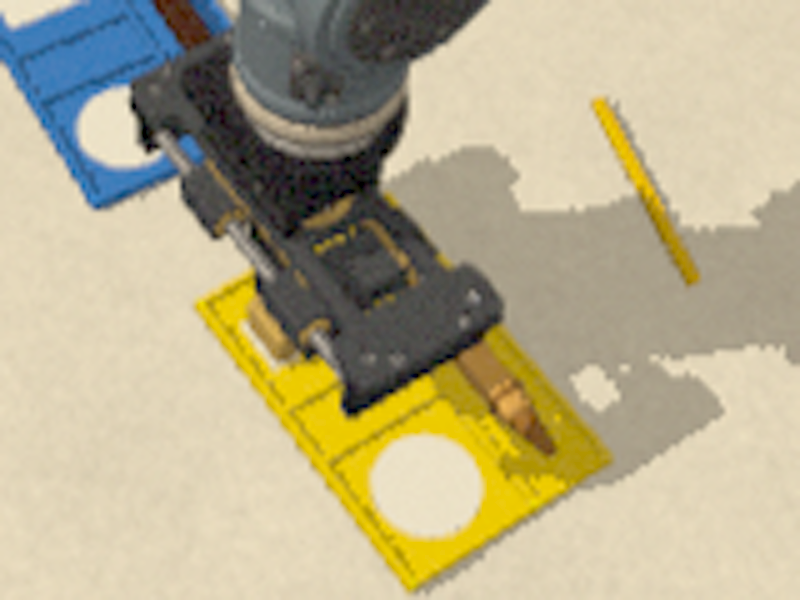

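Weight is over its mark at (275,335). Lower 2 mm, release and rise.

>>> carry_out:
  moves:
    - [0.2, 0, 0.2, 0, 0, 0, 0]
    - [0.2, 0, 0.2, 0, 0, 0, 0]
    - [0.5, 0, 0.2, 0, 0, 0, 0]
    - [0.5, 0, 0.2, 0, 0, 0, 0]
    - [0.5, 0, 0.2, 0, 0, 0, 0]
    - [0.5, 0, -3, 0, 0, 0, 0]
    - [0.5, 0, -7, 0, 0, 0, 0]
    - [0.8, 0, -12, 0, 0, 0, 0]
    - [0.8, 0, -12, 0, 0, 0, 0]
    - [0.8, 0, -12, 0, 0, 0, 0]
  force: 30

```text
time: 22.85
position: [0.5313, 0.0702, 0.1249]
tool_rot: [0.501, 0.501, -0.499, -0.499]
ft_force: [0.5, -0.2, -0.5]
grip_width: 0.0602
```

```bash
python3 go.py .6685 -.195 .13 90;python3 go.py .6685 -.195 .13 -90
```

```text
t 22.85 pos [0.5313 0.0702 0.1249] jaw 90.0 w 0.0602 F [ 0.5 -0.2 -0.5] q6 -1.65
tip 0.13 shift [-26.52   0.49 -13.71] turn [ 0.003  0.    -0.   ]
t 22.85 pos [0.5313 0.0702 0.1249] jaw 90.0 w 0.0602 F [ 0.5 -0.2 -0.5] q6 -1.65
tip 0.13 shift [-26.52   0.49 -13.71] turn [-0.    -3.141 -0.005]
```

>>> carry_out:
  moves:
    - [0.8, -26.5, 0.2, -13.7, 0, 0, 0]
    - [0.8, -26.5, 0.2, -13.7, 0, 0, 0]
    - [0.8, -26.5, 0.2, -13.7, 0, 0, 0]
    - [0.8, -26.5, 0.2, -13.7, 0, 0, 0]
    - [0.8, -26.5, 0.2, -13.7, 0, 0, 0]
    - [0.8, -26.5, 0.2, -13.7, 0, 0, 0]
    - [0.8, -26.5, 0.2, -13.7, 0, 0, 0]
    - [0.8, -26.5, 0.2, -13.7, 0, 0, 0]
    - [0.8, -26.5, 0.2, -13.7, 0, 0, 0]
    - [0.8, -26.5, 0.2, -13.7, 0, 0, 0]

```text
time: 23.85
position: [0.6664, -0.1928, 0.1206]
tool_rot: [-0.499, -0.5, 0.501, 0.501]
ft_force: [0.7, 0.4, 0.0]
grip_width: 0.0696
```

```bash
python3 go.py .6685 -.195 .012 90; python3 snap.py scene p22 100 90 380 300
```

```text
t 23.85 pos [ 0.6664 -0.1928  0.1206] jaw 90.1 w 0.0696 F [0.7 0.4 0. ] q6 -2.02
tip 0.012 shift [-0.24 11.81 -0.24] turn [-0.003  0.002  0.001]
```

View pics/p22.png

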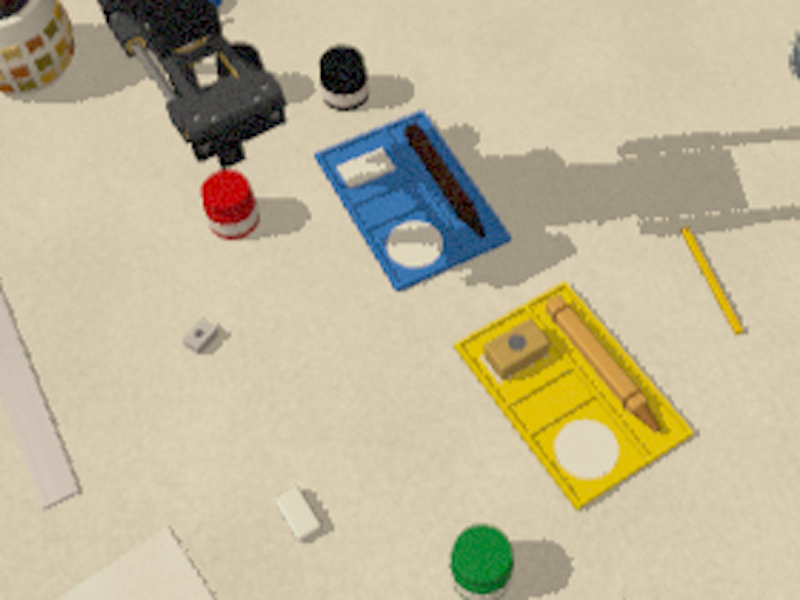

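>>> carry_out:
  moves:
    - [0.8, -0.2, 0, -0.1, 0, 0, 0]
    - [0.8, -0.2, 4, -0.1, 0, 0, 0]
    - [0.8, -0.2, 8, -0.1, 0, 0, 0]
    - [0.8, -0.2, 10.5, -0.1, 0, 0, 0]
    - [0.8, -0.2, 11.5, -0.1, 0, 0, 0]
    - [0.8, -0.2, 12.1, -0.1, 0, 0, 0]
    - [0.8, -0.2, 12.1, -0.1, 0, 0, 0]
    - [0.4, -0.2, 12.1, -0.1, 0, 0, 0]
    - [0.4, -0.2, 12.1, -0.1, 0, 0, 0]
    - [0.4, -0.2, 12.1, -0.1, 0, 0, 0]
    - [0.4, -0.2, 12.1, -0.1, 0, 0, 0]
    - [0.4, -0.2, 12.1, -0.1, 0, 0, 0]
  force: 20

```text
time: 25.1
position: [0.6692, -0.1972, 0.0016]
tool_rot: [0.501, 0.5, -0.5, -0.499]
ft_force: [-0.6, 0.8, 4.0]
grip_width: 0.0476
```

```bash
python3 go.py .5304 .1741 .13 90.3; python3 snap.py scene p23 130 100 270 205
```

```text
t 25.1 pos [ 0.6692 -0.1972  0.0016] jaw 90.0 w 0.0476 F [-0.6  0.8  4. ] q6 -2.02
tip 0.13 shift [ 37.12 -11.94  13.85] turn [ 0.001 -0.005 -0.001]
```

View pics/p23.png

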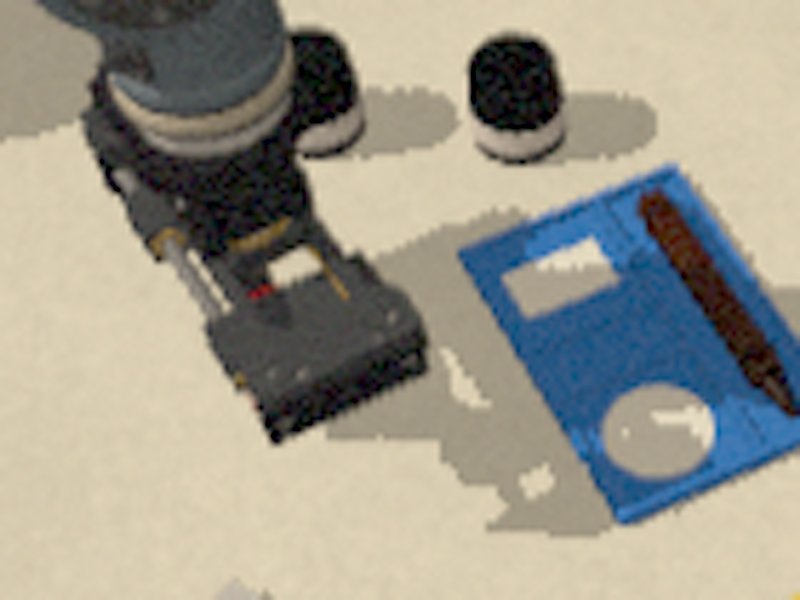

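>>> carry_out:
  moves:
    - [0.4, 0, -3, 0, 0, 0, 0]
    - [0.4, 0, -7, 0, 0, 0, 0]
    - [0.4, 0, -11, 0, 0, 0, 0]
    - [0.4, 37.1, -12, 13.9, 0, 0, 0]
    - [0.4, 37.1, -12, 13.9, 0, 0, 0]
    - [0.4, 37.1, -12, 13.9, 0, 0, 0]
    - [0.4, 37.1, -12, 13.9, 0, 0, 0]
    - [0.4, 37.1, -12, 13.9, 0, 0, 0]
    - [0.4, 37.1, -12, 13.9, 0, 0, 0]
    - [0.4, 37.1, -12, 13.9, 0, 0, 0]
    - [0.4, 37.1, -12, 13.9, 0, 0, 0]
    - [0.4, 37.1, -12, 13.9, 0, 0, 0]
    - [0.4, 37.1, -12, 13.9, 0, 0, 0]
    - [0.4, 37.1, -12, 13.9, 0, 0, 0]
    - [0.4, 37.1, -12, 13.9, 0, 0, 0]

```text
time: 26.65
position: [0.5303, 0.1728, 0.1204]
tool_rot: [0.501, 0.5, -0.5, -0.5]
ft_force: [-0.2, -0.1, -0.9]
grip_width: 0.0477
```

```bash
python3 go.py .5304 .1741 .0165 90.3; python3 snap.py scene p24 180 100 380 250
```

```text
t 26.65 pos [0.5303 0.1728 0.1204] jaw 89.9 w 0.0477 F [-0.2 -0.1 -0.9] q6 -1.45
tip 0.0165 shift [ 0.13 11.34 -0.  ] turn [ 0.    -0.007 -0.   ]
```

View pics/p24.png

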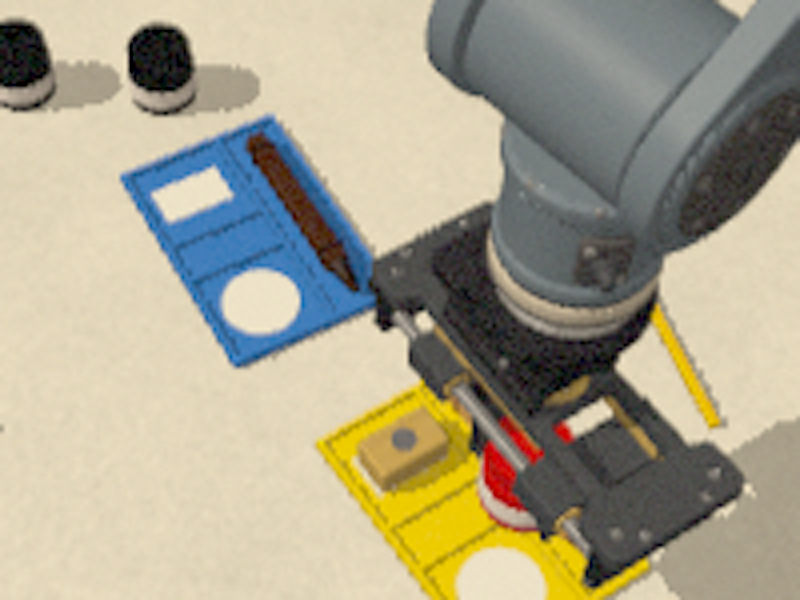

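Red jar is held upright at (510,480). Descend.

>>> carry_out:
  moves:
    - [0.4, 0.1, 4, 0, 0, 0, 0]
    - [0.4, 0.1, 8, 0, 0, 0, 0]
    - [0.4, 0.1, 10, 0, 0, 0, 0]
    - [0.4, 0.1, 11, 0, 0, 0, 0]
    - [0.4, 0.1, 11.3, 0, 0, 0, 0]
    - [0.4, 0.1, 11.3, 0, 0, 0, 0]
    - [0.4, 0.1, 11.3, 0, 0, 0, 0]

```text
time: 27.4
position: [0.5307, 0.1751, 0.0087]
tool_rot: [0.501, 0.501, -0.499, -0.499]
ft_force: [-0.3, -0.1, -1.6]
grip_width: 0.0472
```

```bash
python3 go.py .5304 .1741 .0155 90.3; python3 snap.py scene p25 220 150 380 270
```

```text
t 27.4 pos [0.5307 0.1751 0.0087] jaw 90.0 w 0.0472 F [-0.3 -0.1 -1.6] q6 -1.45
tip 0.0155 shift [-0.1   0.27  0.03] turn [ 0.002 -0.005  0.   ]
```

View pics/p25.png

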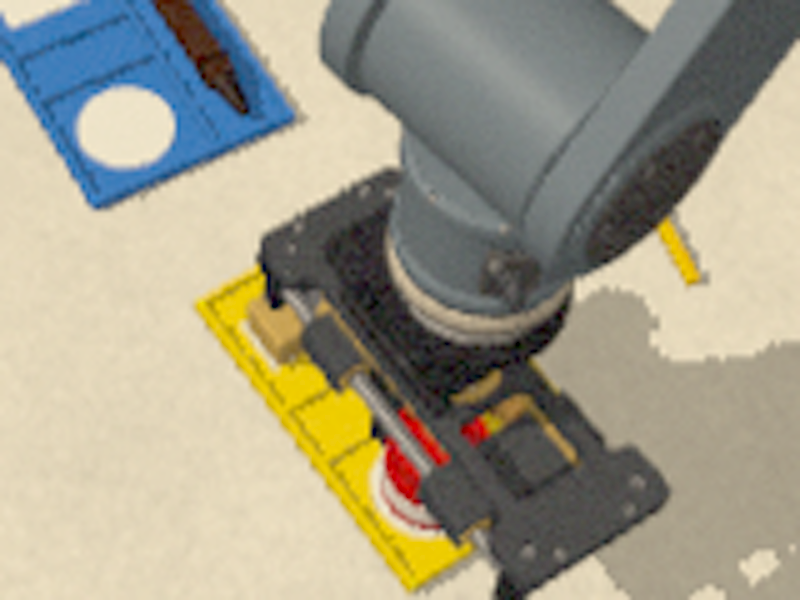

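Centred on the mark. Lower 3 mm, release, rise.

>>> carry_out:
  moves:
    - [0.4, -0.1, 0.2, 0, 0, 0, 0]
    - [0.4, -0.1, 0.3, 0, 0, 0, 0]
    - [0.4, -0.1, 0.3, 0, 0, 0, 0]
    - [0.7, -0.1, 0.3, 0, 0, 0, 0]
    - [0.7, -0.1, 0.3, 0, 0, 0, 0]
    - [0.7, -0.1, 0.3, 0, 0, 0, 0]
    - [0.7, -0.1, 0.3, 0, 0, 0, 0]
    - [0.75, -0.1, -3, 0, 0, 0, 0]
    - [0.75, -0.1, -7, 0, 0, 0, 0]
    - [0.8, -0.1, -12, 0, 0, 0, 0]
    - [0.8, -0.1, -12, 0, 0, 0, 0]
    - [0.8, -0.1, -12, 0, 0, 0, 0]

```text
time: 28.65
position: [0.5302, 0.1743, 0.1288]
tool_rot: [0.501, 0.501, -0.499, -0.499]
ft_force: [-0.8, 0.8, -0.2]
grip_width: 0.0688
```

```bash
python3 go.py .584 -.331 .13 90
```

```text
t 28.65 pos [0.5302 0.1743 0.1288] jaw 90.0 w 0.0688 F [-0.8  0.8 -0.2] q6 -1.45
tip 0.13 shift [-50.54   0.83  -5.36] turn [0.003 0.    0.   ]
```

>>> carry_out:
  moves:
    - [0.8, -50.5, 0.5, -5.4, 0, 0, 0]
    - [0.8, -50.5, 0.5, -5.4, 0, 0, 0]
    - [0.8, -50.5, 0.5, -5.4, 0, 0, 0]
    - [0.8, -50.5, 0.5, -5.4, 0, 0, 0]
    - [0.8, -50.5, 0.5, -5.4, 0, 0, 0]
    - [0.8, -50.5, 0.5, -5.4, 0, 0, 0]
    - [0.8, -50.5, 0.5, -5.4, 0, 0, 0]
    - [0.8, -50.5, 0.5, -5.4, 0, 0, 0]
    - [0.8, -50.5, 0.5, -5.4, 0, 0, 0]
    - [0.8, -50.5, 0.5, -5.4, 0, 0, 0]
    - [0.8, -50.5, 0.5, -5.4, 0, 0, 0]
    - [0.8, -50.5, 0.5, -5.4, 0, 0, 0]
    - [0.8, -50.5, 0.5, -5.4, 0, 0, 0]
    - [0.8, -50.5, 0.5, -5.4, 0, 0, 0]
    - [0.8, -50.5, 0.5, -5.4, 0, 0, 0]

```text
time: 30.15
position: [0.5835, -0.3286, 0.1223]
tool_rot: [0.499, 0.501, -0.501, -0.5]
ft_force: [-0.1, -0.7, 0.3]
grip_width: 0.0694
```

```bash
python3 go.py .584 -.331 .009 90; python3 snap.py scene p26 100 50 360 245
```

```text
t 30.15 pos [ 0.5835 -0.3286  0.1223] jaw 90.1 w 0.0694 F [-0.1 -0.7  0.3] q6 -2.25
tip 0.009 shift [-0.25 12.28 -0.06] turn [-0.001  0.002  0.001]
```

View pics/p26.png

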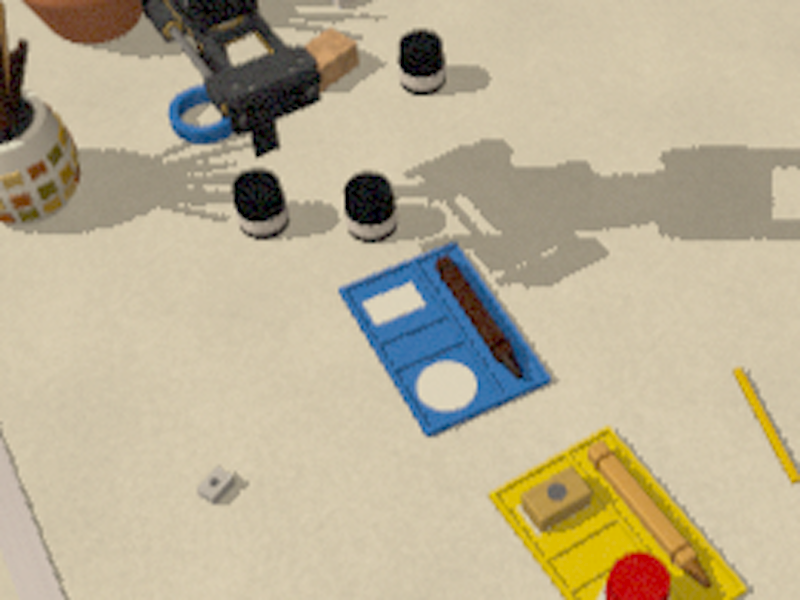

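>>> carry_out:
  moves:
    - [0.8, -0.1, 0, 0, 0, 0, 0]
    - [0.8, -0.1, 4, 0, 0, 0, 0]
    - [0.8, -0.1, 8, 0, 0, 0, 0]
    - [0.8, -0.1, 10.5, 0, 0, 0, 0]
    - [0.8, -0.1, 11.6, 0, 0, 0, 0]
    - [0.8, -0.1, 12.2, 0, 0, 0, 0]
    - [0.8, -0.1, 12.2, 0, 0, 0, 0]
    - [0.4, -0.1, 12.2, 0, 0, 0, 0]
    - [0.4, -0.1, 12.2, 0, 0, 0, 0]
    - [0.4, -0.1, 12.2, 0, 0, 0, 0]
    - [0.4, -0.1, 12.2, 0, 0, 0, 0]
    - [0.4, -0.1, 12.2, 0, 0, 0, 0]

```text
time: 31.4
position: [0.5845, -0.3328, 0.0019]
tool_rot: [0.501, 0.5, -0.5, -0.499]
ft_force: [0.4, -0.7, 5.6]
grip_width: 0.048
```

```bash
python3 go.py .5407 -.0766 .13 85.5
```

```text
t 31.4 pos [ 0.5845 -0.3328  0.0019] jaw 90.0 w 0.048 F [ 0.4 -0.7  5.6] q6 -2.25
tip 0.13 shift [ 25.6  -11.93   4.35] turn [ 0.002  0.079 -0.002]
```

>>> carry_out:
  moves:
    - [0.4, 0, -3, 0, 0, 0, 0]
    - [0.4, 0, -7, 0, 0, 0, 0]
    - [0.4, 0, -11, 0, 0, 0, 0]
    - [0.4, 25.6, -12, 4.4, 0, 0.079, 0]
    - [0.4, 25.6, -12, 4.4, 0, 0.079, 0]
    - [0.4, 25.6, -12, 4.4, 0, 0.079, 0]
    - [0.4, 25.6, -12, 4.4, 0, 0.079, 0]
    - [0.4, 25.6, -12, 4.4, 0, 0.079, 0]
    - [0.4, 25.6, -12, 4.4, 0, 0.079, 0]
    - [0.4, 25.6, -12, 4.4, 0, 0.079, 0]
    - [0.4, 25.6, -12, 4.4, 0, 0.079, 0]
    - [0.4, 25.6, -12, 4.4, 0, 0.079, 0]

```text
time: 32.6
position: [0.5404, -0.0775, 0.1205]
tool_rot: [0.52, 0.48, -0.479, -0.519]
ft_force: [1.1, -0.1, -0.9]
grip_width: 0.0472
```

```bash
python3 go.py .5407 -.0766 .0165 85.5; python3 snap.py scene p27 160 60 360 210
```

```text
t 32.6 pos [ 0.5404 -0.0775  0.1205] jaw 85.4 w 0.0472 F [ 1.1 -0.1 -0.9] q6 -1.84
tip 0.0165 shift [ 1.000e-01  1.135e+01 -1.000e-02] turn [ 0.001 -0.002 -0.   ]
```

View pics/p27.png

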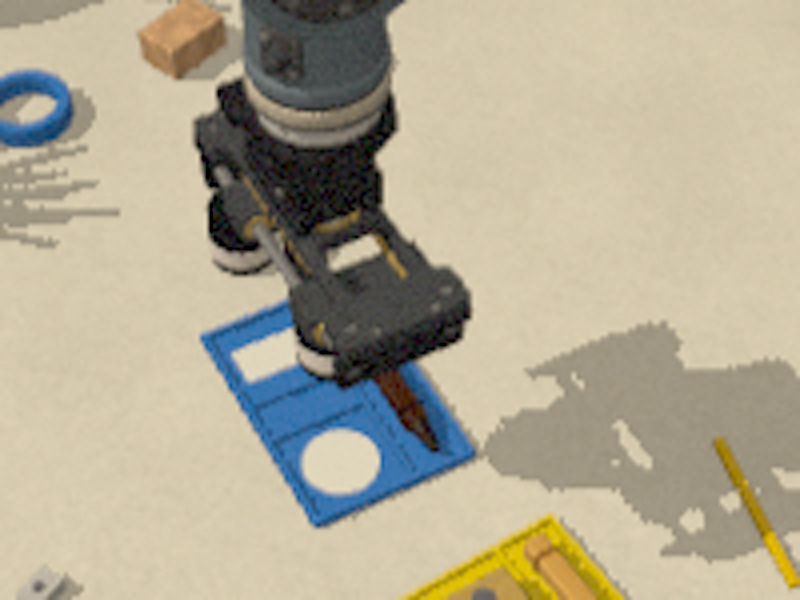

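>>> carry_out:
  moves:
    - [0.4, 0.1, 4, 0, 0, 0, 0]
    - [0.4, 0.1, 8, 0, 0, 0, 0]
    - [0.4, 0.1, 10, 0, 0, 0, 0]
    - [0.4, 0.1, 11, 0, 0, 0, 0]
    - [0.4, 0.1, 11.3, 0, 0, 0, 0]
    - [0.4, 0.1, 11.3, 0, 0, 0, 0]
    - [0.4, 0.1, 11.3, 0, 0, 0, 0]

```text
time: 33.35
position: [0.5407, -0.0754, 0.0086]
tool_rot: [0.52, 0.48, -0.479, -0.519]
ft_force: [-0.2, 0.1, -2.2]
grip_width: 0.0477
```

```bash
python3 go.py .5407 -.0766 .0155 85.5; python3 snap.py scene p28 180 100 340 220
```

```text
t 33.35 pos [ 0.5407 -0.0754  0.0086] jaw 85.5 w 0.0477 F [-0.2  0.1 -2.2] q6 -1.83
tip 0.0155 shift [-0.12  0.26 -0.01] turn [ 0.002 -0.001 -0.001]
```

View pics/p28.png

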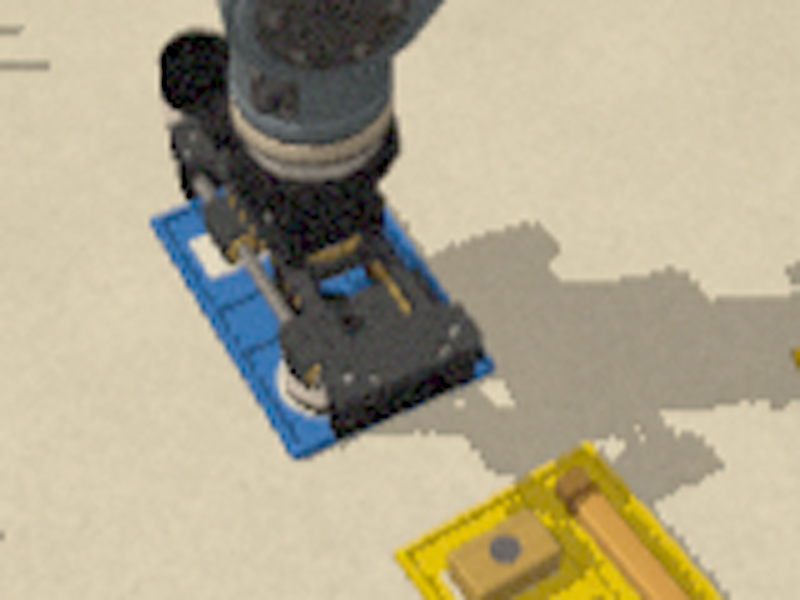

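Release, rise, then withdraw toward the robot/right side for a clear final look.

>>> carry_out:
  moves:
    - [0.4, -0.1, 0.2, 0, 0, 0, 0]
    - [0.4, -0.1, 0.3, 0, 0, 0, 0]
    - [0.4, -0.1, 0.3, 0, 0, 0, 0]
    - [0.7, -0.1, 0.3, 0, 0, 0, 0]
    - [0.7, -0.1, 0.3, 0, 0, 0, 0]
    - [0.7, -0.1, 0.3, 0, 0, 0, 0]
    - [0.7, -0.1, 0.3, 0, 0, 0, 0]
    - [0.75, -0.1, -3, 0, 0, 0, 0]
    - [0.75, -0.1, -7, 0, 0, 0, 0]
    - [0.8, -0.1, -12, 0, 0, 0, 0]
    - [0.8, -0.1, -15, 0, 0, 0, 0]
    - [0.8, -0.1, -18, 0, 0, 0, 0]
    - [0.8, -0.1, -18, 0, 0, 0, 0]

```text
time: 34.7
position: [0.5424, -0.0767, 0.1919]
tool_rot: [0.522, 0.482, -0.478, -0.516]
ft_force: [0.4, -0.0, -0.3]
grip_width: 0.0694
```

```bash
python3 go.py .20 -.56 .22 20
```

```text
t 34.7 pos [ 0.5424 -0.0767  0.1919] jaw 85.5 w 0.0694 F [ 0.4 -0.  -0.3] q6 -1.84
tip 0.22 shift [-50.87  -2.02  30.32] turn [0.01  1.143 0.003]
```

>>> carry_out:
  moves:
    - [0.8, -50.9, -2, 30.3, 0, 1.1, 0]
    - [0.8, -50.9, -2, 30.3, 0, 1.1, 0]
    - [0.8, -50.9, -2, 30.3, 0, 1.1, 0]
    - [0.8, -50.9, -2, 30.3, 0, 1.1, 0]
    - [0.8, -50.9, -2, 30.3, 0, 1.1, 0]
    - [0.8, -50.9, -2, 30.3, 0, 1.1, 0]
    - [0.8, -50.9, -2, 30.3, 0, 1.1, 0]
    - [0.8, -50.9, -2, 30.3, 0, 1.1, 0]
    - [0.8, -50.9, -2, 30.3, 0, 1.1, 0]
    - [0.8, -50.9, -2, 30.3, 0, 1.1, 0]
    - [0.8, -50.9, -2, 30.3, 0, 1.1, 0]
    - [0.8, -50.9, -2, 30.3, 0, 1.1, 0]
    - [0.8, -50.9, -2, 30.3, 0, 1.1, 0]
    - [0.8, -50.9, -2, 30.3, 0, 1.1, 0]
    - [0.8, -50.9, -2, 30.3, 0, 1.1, 0]
    - [0.8, -50.9, -2, 30.3, 0, 1.1, 0]
    - [0.8, -50.9, -2, 30.3, 0, 1.1, 0]

```text
time: 36.4
position: [0.1984, -0.5581, 0.2075]
tool_rot: [-0.693, -0.138, 0.138, 0.694]
ft_force: [-0.5, 1.1, -0.1]
grip_width: 0.0695
```

```bash
python3 snap.py scene f1 140 60 420 270; python3 snap.py top f2 70 110 390 290
python3 - <<'E'
from h import *; from rig import robot
for n,f in [('top','f2'),('scene','f1')]:
    P=robot.camera_params(n); im=cv2.imread(f'pics/{f}_raw.png')[:,:,::-1].copy()
    tr={}
    for k,m in masks(im).items():
        for c in comps(m,60):
            M=cv2.moments(c.reshape(-1,1,2)); u=(M['m10']/M['m00'],M['m01']/M['m00'])
            w=ray(P,u,.046)[0]
            if M['m00']>4500 or not(.3<w[0]<.75 and -.4<w[1]<.45): continue
            print(n,k,np.round(u),int(M['m00']),'z42',ray(P,u,.042)[0,:2].round(4),'z46',w[:2].round(4),'rect z12',np.round(rect(P,c,.012),1))
print(robot.get_obs()['position'])
E
```

```text
top yellow [197. 203.] 2794 z42 [0.5055 0.1171] z46 [0.5051 0.1164] rect z12 [508.4 121.8 179.4 121.1 -89.8]
top blue [288. 199.] 2676 z42 [ 0.5106 -0.1249] z46 [ 0.5102 -0.1246] rect z12 [ 513.9 -127.   176.9  117.4   85.6]
top green [161. 148.] 223 z42 [0.6587 0.2128] z46 [0.6577 0.2117] rect z12 [666.6 220.9  51.4  47.   76.4]
top red [175. 195.] 207 z42 [0.529  0.1757] z46 [0.5286 0.1748] rect z12 [532.5 182.5  46.9  44.4 -89.9]
top red [112. 178.] 181 z42 [0.5796 0.3438] z46 [0.579  0.3423] rect z12 [584.3 355.1 126.2  14.4 -83.9]
top tan [205. 267.] 127 z42 [0.3388 0.0958] z46 [0.3392 0.0952] rect z12 [336.6 100.7 119.5  10.2  74.6]
top tan [197. 203.] 2840 z42 [0.5052 0.117 ] z46 [0.5049 0.1164] rect z12 [508.  122.4 183.1 123.2 -89.6]
top dark [345. 203.] 252 z42 [ 0.498  -0.2748] z46 [ 0.4977 -0.2738] rect z12 [ 501.7 -281.4   51.5   46.7   87.4]
top dark [278. 203.] 636 z42 [ 0.5009 -0.0991] z46 [ 0.5006 -0.0989] rect z12 [ 491.5 -107.2  163.3   96.8   49.6]
top dark [162. 149.] 237 z42 [0.6542 0.2103] z46 [0.6532 0.2093] rect z12 [661.4 217.3  58.7  43.2  44.2]
scene yello
[... 439 characters left out ...]
 red [307. 241.] 334 z42 [0.5307 0.1764] z46 [0.5321 0.1777] rect z12 [518.5 166.   54.9  47.   54. ]
scene tan [300. 228.] 3442 z42 [0.5239 0.1411] z46 [0.5254 0.1426] rect z12 [510.9 124.4 184.3 124.5 -89.6]
scene tan [349. 188.] 146 z42 [0.3586 0.1178] z46 [0.3609 0.1194] rect z12 [340.3 103.1 121.4  12.3  74.6]
scene dark [246. 169.] 284 z42 [ 0.5404 -0.0706] z46 [ 0.5418 -0.068 ] rect z12 [534.  -86.4  75.5  47.9  57.6]
scene dark [255. 152.] 269 z42 [ 0.4909 -0.1024] z46 [ 0.4926 -0.0996] rect z12 [ 478.  -122.5  154.6   20.7   85.2]
scene dark [220. 115.] 221 z42 [ 0.5033 -0.2702] z46 [ 0.5049 -0.2666] rect z12 [ 493.7 -291.4   89.5   46.8   61.2]
[ 0.19824841 -0.55867602  0.20770703]
```

View pics/f1.png

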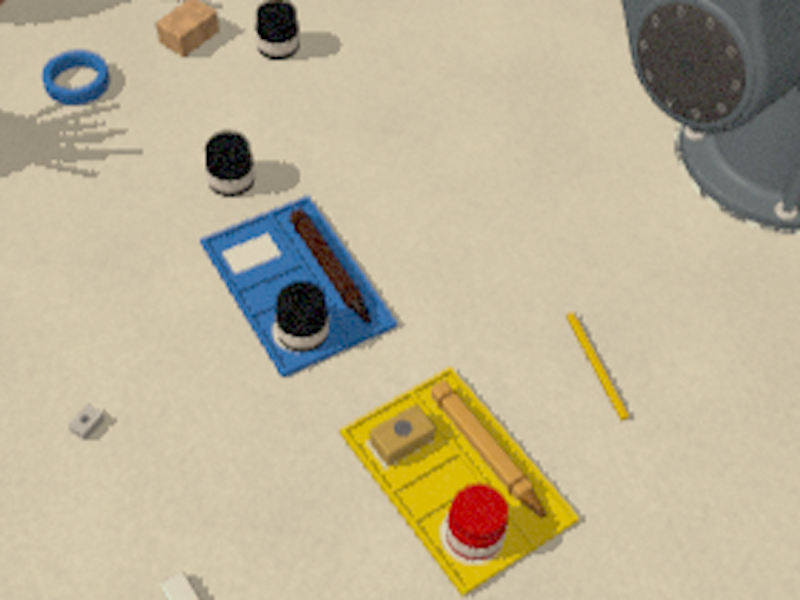

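View pics/f2.png

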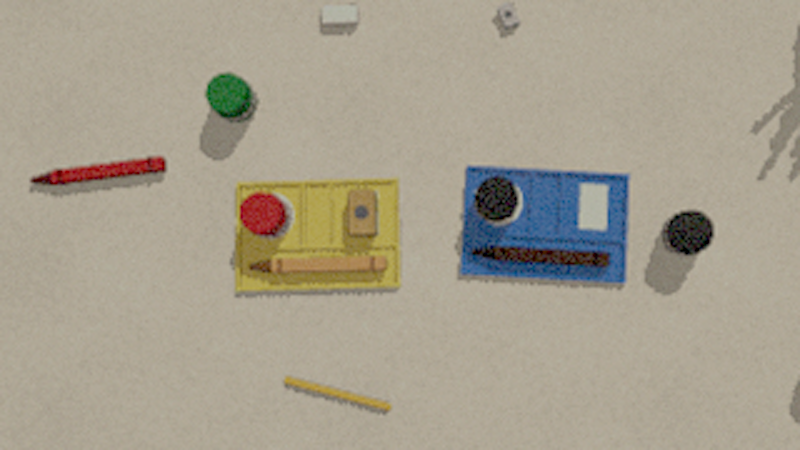

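Run:
```python
from h import *; from rig import robot
P=robot.camera_params('top'); im=cv2.imread('pics/f2_raw.png')[:,:,::-1].copy()
def loc(w,c,yaw):
    a=np.radians(yaw); d=np.array(w)-c; return (np.array([np.cos(a)*d[0]+np.sin(a)*d[1],-np.sin(a)*d[0]+np.cos(a)*d[1]])*1000).round(1)
B=(np.array([.5147,-.1267]),-4.45); Y=(np.array([.5087,.122]),.3)
m=cv2.inRange(im.max(2),0,52); m[:,:245]=0; m[:,330:]=0; m=cv2.morphologyEx(m,cv2.MORPH_OPEN,np.ones((3,3)))
for c in comps(m,60):
    M=cv2.moments(c.reshape(-1,1,2)); u=(M['m10']/M['m00'],M['m01']/M['m00'])
    r=rect(P,c,.012); print(np.round(u),M['m00'],np.round(r,1),'ink?',loc(ray(P,u,.046)[0,:2],*B),'pen?',loc(np.array(r[:2])/1000,*B))
hsv=cv2.cvtColor(im,cv2.COLOR_RGB2HSV); 
for lab,lo,hi in [('tan',(8,60,60),(20,255,255))]:
    m=cv2.inRange(hsv,lo,hi); m[:,:160]=0; m[:,235:]=0; m[:175]=0; m[232:]=0
    for c in comps(m,40):
        for z in (.012,.016): r=rect(P,c,z); print(lab,np.round(r,1),loc(np.array(r[:2])/1000,*Y))
```

```text
[285. 352.] 5103.5 [ 125.5 -113.8  219.7  175.3   89. ] ink? [-391.    -8.8] pen? [-389.   -17.3]
[286. 212.] 285.0 [ 478.4 -120.2  149.8   18.4   85.5] ink? [-38.4   4. ] pen? [-36.7   3.7]
[268. 189.] 225.0 [541.9 -74.4  46.9  43.8  -1.3] ink? [19.3 55.1] pen? [23.1 54.2]
[287.  20.] 3284.0 [1034.6 -141.5  244.2  123.4   88.2] ink? [499.9  28.1] pen? [519.4  25.6]
tan [477.1 116.6 139.1  36.3 -87.1] [-31.6  -5.2]
tan [476.9 116.  138.5  36.2 -87.1] [-31.9  -5.9]
tan [484.3 192.5  67.1  62.7  -9. ] [-24.1  70.6]
tan [484.  191.6  66.8  62.5  -9. ] [-24.3  69.7]
tan [530.1  75.1  49.6  35.7  -1.3] [ 21.1 -47. ]
tan [529.6  74.7  49.4  35.5  -1.3] [ 20.7 -47.4]
```

```bash
python3 -c "
from rig import robot
print(robot.hand_in(), robot.get_obs()['time'])"
```

```text
the job is handed in; nothing more can be done
the job is handed in; nothing more can be done
```

I made up both kits and handed the job in at about 36.5 s of the 128 s allowed. The hand-in gives no verdict.

- **What I placed:** the blue tray has the dark pen and the black ink that stood farthest from the base. The yellow tray has the pale pen, the brass weight and the red ink.
- **Last check, blue tray (in the tray's frame):** the black ink is at about (19, 55) mm against (22, 52). The dark pen is at about (-37, 4) mm against (-36, 0) and aligned with the groove.
- **Last check, yellow tray:** the red ink is within about 3 mm of its well centre, and the weight is at about (21, -47) mm against (22, -52). The pale pen's colour mask merged with shading. I judged it from the picture, where it lies in the groove, centred along it.
- **Left alone:** the green ink and the red pen measured within about 1 mm of where they were at the start. All the jars stand upright, and the gripper was clear at the end.
- **What went wrong:** the given fingertip offset did not fit. The fingertips turned out about 34 mm higher than the TCP reading implied. The first two grasps of the dark pen closed above it, and I found the offset by a light touch on the table (7 N) and used it from then on.
- **Where the cameras disagreed:** the two views gave jar positions that differed by 3–5 mm. That is inside the placing limits.

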